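Lock the drying rack by feel and hang the beakers to dry

TASK

Lock the drying rack first: take the locking rod from its stand, pass it through the slot in the rack's lock housing, feel along the hidden face inside for the hole and push the rod fully home, until its collar rests on the housing. Then put every mixing beaker mouth down over a drying peg of its own, rim flat on the rack's plate, and leave the other things on the bench where they are.

Things in the scene. Friction and masses are not known exactly. Their poses are not given: they have to be found in the camera images.
- rack: drying rack fixed to the bench: aluminium drip plate 200 (x) by 360 (y) by 12 thick, origin under its centre, z up. Four steel pegs, 16 in diameter, rise 80 above the plate in a row along y at x = -50, 94 apart. Along the other long edge, centred on x = +55, stands a white lock housing, 60 (x) by 240 (y), top 92 above the bench, with a slot in its top
- slot (a point): centre of the slot in the lock housing's top face, 92 above the bench, axes as the rack's. The slot is 18 wide (x) and 92 long (y), through a top plate 8 thick, closed to the eye by soft black dust lips that let the rod through without resistance
- face (a point): middle of the hidden flat steel face inside the housing, 47 under the slot's centre, axes as the rack's. It spans the whole slot except for one hole, 18 wide along y, wider than the slot along x, 33 deep. The hole's middle lies anywhere from y = -30 to +30 of this point, differently each time, and cannot be seen: it must be felt with the rod's tip
- rod: locking rod, about 0.16 kg, at first upright in its stand: steel shaft 12 in diameter, 77 long, lower end at the origin, z up along it to the handle; then a collar 28 in diameter, 5 thick; then a round black handle 25 in diameter (z = 82 to 132). With its tip on the hidden face the collar is 30 above the housing; fully home the collar rests on the housing
- stand: fixed wooden block 46 by 46 by 46 with a bore in which the rod stands upright, its tip 5 above the bench, so that its collar is 36 above the block. Origin under its centre
- beaker0: mixing beaker of white plastic, square: 46 by 46 outside, 100 long, walls 3, open at the mouth, closed by a grey base at the other end. It starts lying on a flat side, mouth roughly to the robot's left or right. Origin: middle of the side it first lies on; x along the beaker to the mouth (mouth at +50, base at -50); z across it, its long axis at z = +23. About 0.09 kg. May be absent (None)
- mouth0 (a point): centre of the mouth of beaker0, on its long axis
- peg0 (a point): foot of a drying peg, on the rack's plate, 12 above the bench; the peg rises 80 from here
- beaker1: mixing beaker of white plastic, square: 46 by 46 outside, 100 long, walls 3, open at the mouth, closed by a grey base at the other end. It starts lying on a flat side, mouth roughly to the robot's left or right. Origin: middle of the side it first lies on; x along the beaker to the mouth (mouth at +50, base at -50); z across it, its long axis at z = +23. About 0.09 kg. May be absent (None)
- mouth1 (a point): centre of the mouth of beaker1, on its long axis
- peg1 (a point): foot of a drying peg, on the rack's plate, 12 above the bench; the peg rises 80 from here
- beaker2: mixing beaker of white plastic, square: 46 by 46 outside, 100 long, walls 3, open at the mouth, closed by a grey base at the other end. It starts lying on a flat side, mouth roughly to the robot's left or right. Origin: middle of the side it first lies on; x along the beaker to the mouth (mouth at +50, base at -50); z across it, its long axis at z = +23. About 0.09 kg. May be absent (None)
- mouth2 (a point): centre of the mouth of beaker2, on its long axis
- peg2 (a point): foot of a drying peg, on the rack's plate, 12 above the bench; the peg rises 80 from here
- beaker3: mixing beaker of white plastic, square: 46 by 46 outside, 100 long, walls 3, open at the mouth, closed by a grey base at the other end. It starts lying on a flat side, mouth roughly to the robot's left or right. Origin: middle of the side it first lies on; x along the beaker to the mouth (mouth at +50, base at -50); z across it, its long axis at z = +23. About 0.09 kg. May be absent (None)
- mouth3 (a point): centre of the mouth of beaker3, on its long axis
- peg3 (a point): foot of a drying peg, on the rack's plate, 12 above the bench; the peg rises 80 from here
- arch0: plaster dental arch with yellow teeth, 50 by 65, 29 high; not part of the job, leave it where it is
- arch1: plaster dental arch with yellow teeth, 50 by 65, 29 high; not part of the job, leave it where it is
- arch2: plaster dental arch with yellow teeth, 50 by 65, 29 high; not part of the job, leave it where it is
- bowl: blue ceramic mixing bowl, 110 across, 55 high; not part of the job, leave it where it is
- jar: closed jar, 60 across, 80 high; not part of the job, leave it where it is
- spray: closed bottle, 54 across, 150 high; not part of the job, leave it where it is
- spatula: spatula lying flat; not part of the job, leave it where it is
Things that resemble listed ones, but are neither listed nor needed, are in the scene too. Of the things that look like the rod, the smallest one is meant.

How it is judged:
By the outcome, as a careful person would: the job done as asked, in the order asked, and still so for the second after the job is handed in, with the robot touching nothing.
Of beaker0, beaker1, beaker2, beaker3 only 3 to 4 are there at a start; the rules pass over those that are not, and their reading is None.
At some moment in a run one of beaker0, beaker1, beaker2, beaker3 may be knocked a few centimetres aside while the robot is not near it.
It also fails if it takes over 210 s, if anything falls off the work surface, if the arm or the gripper's body presses on something with over 40 N, if the wrist force passes 120 N, or if a joint passes its speed limit or range.

ROBOT

A 6-joint arm with a two-finger parallel gripper is mounted at the origin on the work surface. World frame = base frame: x ahead of the robot, y to its left, z up, the work surface at z = 0. Lengths are in m, angles in rad, forces in N, time in s.
With the tool pointing down it reaches from about 0.3 to 0.75 m from the base axis. Payload 8.5 kg.
Tool frame: the origin (TCP) lies at the very end of the fingers, on their centre line; the grasp point (between the pads) lies 19 mm behind it; z points along the fingers, y is the line along which they close (so a half turn about z gives the same grasp; the last joint's range is limited). The gripper opens to 88 mm and grips with 3 to 60 N. Pads are 18 mm wide; open, the fingers measure 123 mm over their backs; the gripper's body (75 mm by 187 mm) begins 45 mm behind the grasp point.
Start: joints at [-1.443, 0.381, 1.297, -0, 1.464, -0.215], TCP at [0.185, -0.518, 0.239] pointing down, gripper open.
Joint ranges: [-3.11, 3.11], [-0.89, 2.33], [0.22, 2.48], [-1.42, 4.56], [0.17, 2.85], [-2.88, 2.88]. Speed limits (rad/s): [2.39, 2.39, 3.14, 3.14, 3.14, 3.14].

INTERFACE

Orientations are given as a unit quaternion [w, x, y, z].
In Python, from cell import read_state, eyes, r, look_for, landmark_of gives the robot as it stands.
- The arm moves only by the tool apply_moves, never from a script. Its argument "rows" is a list that holds one entry, the list of rows, each a list of 5 numbers: the finger opening in cm, from 0 to 8.81, then the shift along the tool's x, y, z in cm, then the turn about the tool's z in degrees. A call has 1 to 5 rows; each row is the pose to reach, as a shift and turn from the pose commanded when the call began, along the tool's axes at that moment; what a row does not reach only later rows make up. A row lasts 1/10 s, in which the tool goes at most 50 mm and 8.59 degrees, less where a joint would pass 70% of its speed; a pose out of reach is approached as far as the arm can. A call with a gripper value outside its range is refused whole. The fingers move at their own pace and stop on an object; "newtons" is the grip in N (left out, the last holds). Time passes only in rows, so rows that repeat a pose let the fingers close. It gives the time, the measured TCP pose, the force, the opening and the grip force at its end, in the units of the state.
- read_state(): the state, without advancing time (a new reading comes with each control period).
- eyes.grab_frame(name): name is "scene" or "top" or "wrist"; returns a dict with "pixels" (420x560x3 uint8, red, green, blue), "fx", "fy", "cx", "cy" (pixels), "dist" ([k1, k2, p1, p2, k3] as OpenCV has them; the pictures are not rectified), "rvec" (rotation vector, rad) and "tvec" (3), from world to camera coordinates, as OpenCV has them. Camera axes: x right, y down, z forward; pixel columns grow to the right and rows downward; lengths in m; the calibration is good to about 2 mm. A picture is of the moment at which its call begins. There is no depth.
- r.hand_in(): hands the job in; it is judged then, once.
Trained networks look in a picture, given as the dict that the camera call returned (one of the last four; its "shot" number tells which), for a name from the list of things; names that differ only in an ending like _2 or _b are one class to them, and where a whole thing is asked for, a point or a joint stands for the part that bears it (a point fixed in the world has none). Each returns a list of dicts, best first, with "score" (0 to 1); they miss things now and then, are a little off and sometimes report something else, mostly with a low value. They report only what shows in the picture. A call takes as long as a camera call. They do not tell look-alikes from the thing itself.
- look_for(picture, thing): "xy" ([column, row] in pixels, amid what is visible of it).
- landmark_of(picture, thing): "xy" ([column, row] in pixels: a listed point, or the origin of a listed thing).
The state is a dict: "clock": time; "joint_pos": joint angles; "qd": joint speeds; "tau": joint torques, N m; "tool_pos": TCP position; "ee_rot": TCP orientation; "force": force on the tool from outside, world axes, zero at the start; "torque": the same for the moment, N m; "gripper_width": finger opening in m; "gripper_force": force on a finger pad.
Only numpy, scipy, OpenCV 4.12 (cv2) and the standard library are available. Lean on these libraries where they do the work, as an engineer would, in place of code of your own. Each camera call takes 0.05 s, during which the arm holds its last target. There are 200 camera calls.

## Working session

There is one attempt and no reset: what is moved stays moved. The work goes in short steps, Python scripts to look and compute and a tool call to move; the robot and the scene stay as the last step left them, time stands still between calls to the robot, and variables do not carry over. Pictures are saved under pics/ and viewed, at most 14 in all, crops included, and the job is handed in when it is done.

Besides the shell and the picture viewer there is one more tool, called by a JSON object that holds its "api" and its "payload", one argument or row to a line. apply_moves: Moves the arm, as the interface text tells. Its arguments: {"type":"object","properties":{"rows":{"type":"array","items":{"type":"array","items":{"type":"array","items":{"type":"number"}}}},"newtons":{"type":"number"}},"required":["rows"]}

```bash
ls; mkdir -p pics
cat > h.py <<'E'
import numpy as np, cv2
from cell import read_state, eyes, r, look_for, landmark_of
def ray(f,uv):
    K=np.array([[f['fx'],0,f['cx']],[0,f['fy'],f['cy']],[0,0,1.]])
    p=cv2.undistortPoints(np.array([[uv]],float),K,np.array(f['dist'],float))[0,0]
    R=cv2.Rodrigues(np.array(f['rvec'],float))[0];t=np.array(f['tvec'],float).ravel()
    return -R.T@t, R.T@np.array([p[0],p[1],1])
def at(f,uv,z):
    c,d=ray(f,uv); return c+d*(z-c[2])/d[2]
def proj(f,P):
    K=np.array([[f['fx'],0,f['cx']],[0,f['fy'],f['cy']],[0,0,1.]])
    return cv2.projectPoints(np.array(P,float).reshape(-1,3),np.array(f['rvec'],float),np.array(f['tvec'],float),K,np.array(f['dist'],float))[0][:,0]
def save(f,n,box=None,s=1):
    im=f['pixels'][:,:,::-1]
    if box: im=im[box[1]:box[3],box[0]:box[2]]
    cv2.imwrite('pics/'+n+'.png',cv2.resize(im,None,fx=s,fy=s,interpolation=cv2.INTER_CUBIC))
E
python3 - <<'E'
from h import *
np.set_printoptions(precision=3,suppress=True)
fs={n:eyes.grab_frame(n) for n in('scene','top')}
for n,f in fs.items():
    save(f,n+'0',None,1.4); print(n,ray(f,(280,210)))
    for t,z in [('rod',.005),('stand',0),('slot',.092),('beaker0',0),('mouth0',.023),('peg0',.012),('rack',0),('bowl',0),('jar',0),('spray',0),('arch0',0),('spatula',0)]:
        for d in landmark_of(f,t)[:6]:
            if d['score']>.2: print(n,t,round(d['score'],2),np.round(d['xy']),at(f,d['xy'],z)[:2])
print(read_state())
E
```

```text
pics
scene (array([1.191, 0.704, 0.921]), array([-0.501, -0.547, -0.671]))
scene rod 0.95 [175. 244.] [ 0.768 -0.128]
scene rod 0.83 [274. 284.] [0.683 0.123]
scene rod 0.67 [375. 219.] [0.363 0.147]
scene stand 0.92 [270. 284.] [0.687 0.114]
scene slot 0.68 [196. 157.] [ 0.588 -0.27 ]
scene slot 0.6 [192. 173.] [ 0.634 -0.227]
scene beaker0 0.98 [392. 310.] [0.552 0.347]
scene beaker0 0.87 [355. 246.] [0.465 0.169]
scene beaker0 0.79 [324. 262.] [0.553 0.153]
scene beaker0 0.67 [255. 320.] [0.773 0.164]
scene beaker0 0.65 [207. 274.] [ 0.769 -0.006]
scene beaker0 0.56 [240. 189.] [ 0.524 -0.181]
scene mouth0 0.69 [373. 254.] [0.473 0.227]
scene mouth0 0.66 [373. 293.] [0.56  0.299]
scene mouth0 0.59 [314. 242.] [0.539 0.106]
scene peg0 0.97 [198. 159.] [ 0.531 -0.353]
scene peg0 0.92 [217. 173.] [ 0.532 -0.265]
scene peg0 0.85 [239. 190.] [ 0.535 -0.17 ]
scene peg0 0.74 [263. 204.] [ 0.527 -0.082]
scene peg0 0.44 [213. 192.] [ 0.589 -0.208]
scene rack 0.96 [213. 191.] [ 0.579 -0.226]
scene rack 0.61 [189. 184.] [ 0.605 -0.295]
scene bowl 0.68 [312. 342.] [0.728 0.285]
scene bowl 0.2
[... 1329 characters left out ...]
 [320. 274.] [ 0.393 -0.051]
top arch0 0.92 [281. 183.] [0.641 0.054]
top arch0 0.88 [318. 273.] [ 0.395 -0.045]
top arch0 0.76 [204. 291.] [0.346 0.264]
top arch0 0.35 [388. 205.] [ 0.579 -0.236]
top spatula 0.85 [390. 270.] [ 0.404 -0.239]
{'clock': 1.3, 'joint_pos': array([-1.443,  0.381,  1.297, -0.   ,  1.464, -0.215]), 'qd': array([ 0.   , -0.001, -0.002,  0.001, -0.   , -0.002]), 'tau': array([  0.   , -43.78 , -22.473,   0.071,   0.031,  -0.   ]), 'tool_pos': array([ 0.185, -0.518,  0.239]), 'ee_rot': array([-0.   ,  0.985,  0.171, -0.   ]), 'force': array([-0.246, -0.123, -0.243]), 'torque': array([ 0.011, -0.062,  0.019]), 'gripper_force': 0.0, 'gripper_width': 0.08788536271604142}
```

View pics/scene0.png

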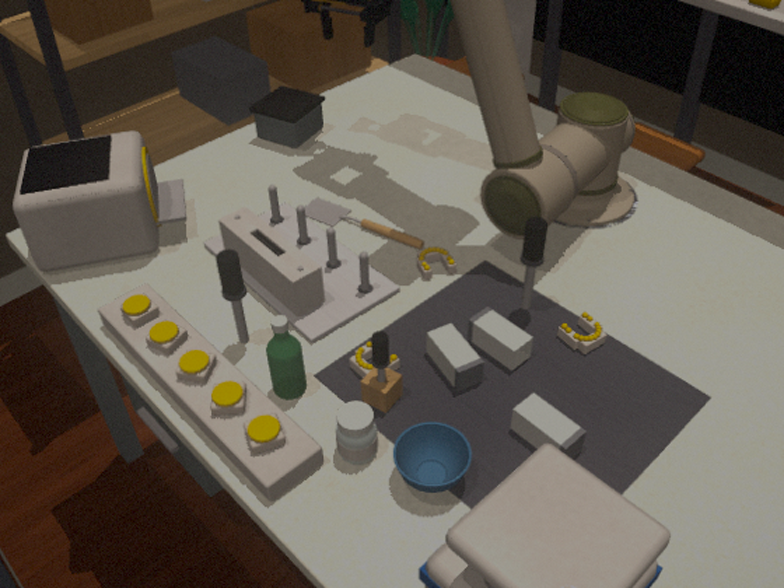

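View pics/top0.png

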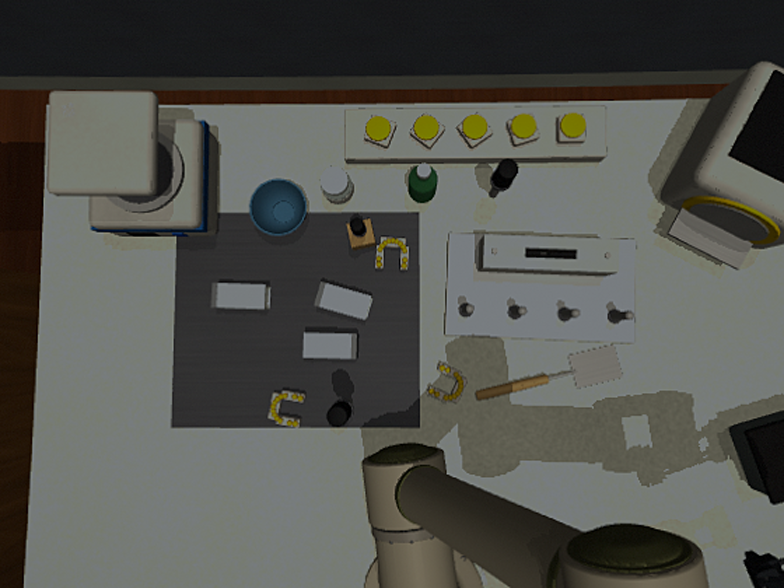

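Three beakers are lying on the mat. The rod is in its wooden stand at top-picture pixel (358,228), and the rack is at right centre, nearly aligned with the world axes. I'll move over the rack and look with the wrist camera.

{"api": "apply_moves", "payload": {
  "rows": [
    [[8.8, 4.7, -1.36, -0.6, 0], [8.8, 9.4, -2.72, -1.2, 0], [8.8, 14.1, -4.1, -1.8, 0], [8.8, 18.8, -5.4, -2.4, 0], [8.8, 23.6, -6.8, -3, 0]]
  ]
}}

```text
clock: 1.8
tool_pos: [0.3853, -0.3735, 0.2691]
ee_rot: [0.0, 0.985, 0.17, 0.0]
force: [0.7, -1.2, 0.2]
gripper_width: 0.0879
gripper_force: 0.0
```

{"api": "apply_moves", "payload": {
  "rows": [
    [[8.8, 4.7, -1.36, -0.6, 4], [8.8, 9.4, -2.72, -1.2, 8], [8.8, 14.1, -4.1, -1.8, 12], [8.8, 18.8, -5.4, -2.4, 16], [8.8, 23.6, -6.8, -3, 19.7]]
  ]
}}

```text
clock: 2.3
tool_pos: [0.5845, -0.2302, 0.299]
ee_rot: [0.0, 1.0, -0.002, 0.0]
force: [1.1, -0.3, 0.3]
gripper_width: 0.0881
gripper_force: 0.0
```

{"api": "apply_moves", "payload": {
  "rows": [
    [[8.8, 0, 0, 0, 0], [8.8, 0, 0, 0, 0]]
  ]
}}

```text
clock: 2.5
tool_pos: [0.5835, -0.231, 0.2982]
ee_rot: [-0.0, 1.0, 0.001, -0.0]
force: [-0.7, -0.3, -0.2]
gripper_width: 0.0883
gripper_force: 0.0
```

Run:
```python
from h import *
np.set_printoptions(precision=4,suppress=True)
s=read_state();print(s['tool_pos'],s['ee_rot'],s['joint_pos'])
f=eyes.grab_frame('wrist');save(f,'w1',None,1.4);print(ray(f,(280,210)))
for t,z in [('slot',.092),('peg0',.012),('rack',0)]:
    for d in landmark_of(f,t)[:6]:
        if d['score']>.2: print(t,round(d['score'],2),np.round(d['xy']),at(f,d['xy'],z)[:2])
```

```text
[ 0.5835 -0.231   0.2982] [-0.      1.      0.0006 -0.0003] [-0.5652  0.495   0.9397 -0.0003  1.7075  1.0044]
(array([ 0.6496, -0.2312,  0.443 ]), array([-0.2462, -0.0014, -0.9693]))
slot 0.77 [278. 141.] [ 0.6357 -0.2295]
peg0 0.94 [379. 221.] [ 0.5242 -0.3677]
peg0 0.71 [171. 216.] [ 0.5318 -0.082 ]
peg0 0.63 [308. 220.] [ 0.5265 -0.2696]
peg0 0.56 [238. 216.] [ 0.5309 -0.1748]
rack 0.56 [275. 177.] [ 0.583  -0.2245]
```

View pics/w1.png

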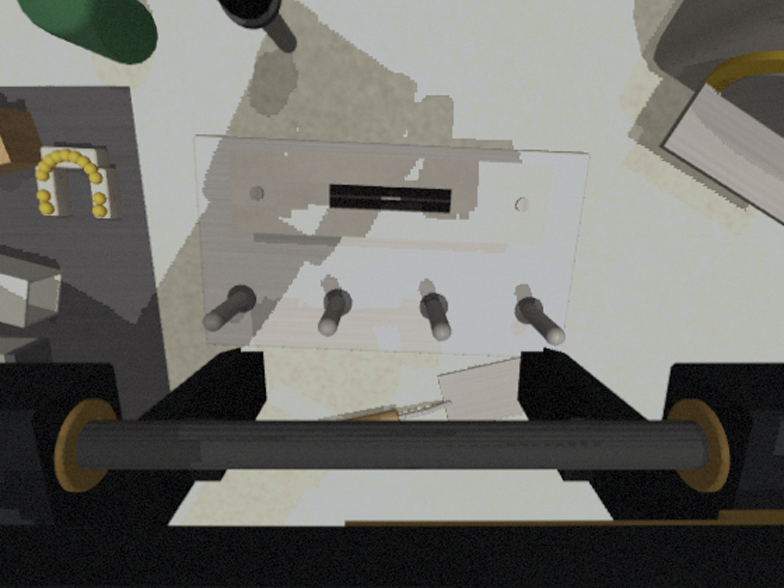

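The wrist view shows the slot as a clean dark bar around (390,198)/1.4, with the four pegs below it. I'll fit the slot precisely from its dark region.

Run:
```python
from h import *
np.set_printoptions(precision=4,suppress=True)
f=eyes.grab_frame('wrist')
g=cv2.cvtColor(f['pixels'],cv2.COLOR_RGB2GRAY)
m=np.zeros_like(g);m[120:165,215:340]=(g[120:165,215:340]<70)*255
m=cv2.morphologyEx(m,cv2.MORPH_CLOSE,np.ones((5,5)))
n,l,st,_=cv2.connectedComponentsWithStats(m);k=1+np.argmax(st[1:,4]);print(st[k])
c,_=cv2.findContours((l==k).astype(np.uint8),cv2.RETR_EXTERNAL,cv2.CHAIN_APPROX_NONE)
P=np.array([at(f,p,.092)[:2] for p in c[0][:,0]])
print(cv2.minAreaRect((P*1000).astype(np.float32)))
```

```text
[ 234  131   87   20 1403]
((634.9744873046875, -230.0971221923828), (90.11222076416016, 16.888019561767578), 87.58172607421875)
```

{"api": "apply_moves", "payload": {
  "rows": [
    [[8.8, 0.8, -4.7, 0, 0], [8.8, 1.6, -9.5, 0, 0], [8.8, 2.3, -14.2, 0, 0], [8.8, 2.8, -19, 0, 0], [8.8, 3.2, -23.8, 0, 0]]
  ]
}}

```text
clock: 3.25
tool_pos: [0.615, 0.0073, 0.2989]
ee_rot: [0.0, 1.0, -0.001, 0.0]
force: [2.4, -0.3, -0.8]
gripper_width: 0.0878
gripper_force: 0.0
```

{"api": "apply_moves", "payload": {
  "rows": [
    [[8.8, 0.3, -4.7, 0, 0], [8.8, 0.7, -9.5, 0, 0], [8.8, 0.7, -10.5, 0, 0], [8.8, 0.7, -10.5, 0, 0]]
  ]
}}

```text
clock: 3.65
tool_pos: [0.6222, 0.1119, 0.2987]
ee_rot: [0.0, 1.0, 0.0, 0.0]
force: [0.2, -0.3, 0.6]
gripper_width: 0.0879
gripper_force: 0.0
```

Run:
```python
from h import *
np.set_printoptions(precision=4,suppress=True)
s=read_state();print(s['tool_pos'],s['ee_rot'])
f=eyes.grab_frame('wrist');save(f,'w2',None,1.4)
for t,z in [('rod',.005),('stand',0),('beaker0',0),('mouth0',.023)]:
    for d in landmark_of(f,t)[:6]:
        if d['score']>.2: print(t,round(d['score'],2),np.round(d['xy']),at(f,d['xy'],z)[:2])
```

```text
[0.6222 0.1119 0.2987] [0.0001 1.     0.0003 0.    ]
rod 0.83 [477.  63.] [ 0.7663 -0.1338]
rod 0.55 [278. 131.] [0.6838 0.1139]
rod 0.52 [262. 343.] [0.3627 0.1397]
stand 0.62 [277. 133.] [0.681  0.1146]
beaker0 0.89 [250. 223.] [0.5574 0.1533]
beaker0 0.73 [116. 217.] [0.5655 0.3432]
beaker0 0.5 [199. 288.] [0.4557 0.2318]
mouth0 0.92 [286. 242.] [0.5374 0.1023]
mouth0 0.77 [143. 225.] [0.561  0.2963]
mouth0 0.61 [197. 289.] [0.4658 0.2291]
```

View pics/w2.png

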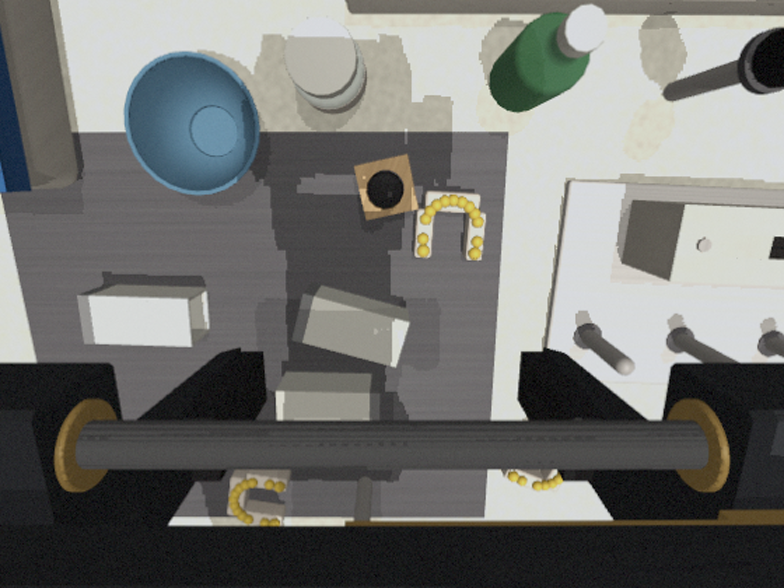

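The rod's handle top sits in the wooden stand at about (385,189)/1.4. Next I'll locate it precisely by fitting the dark circle at z=0.137.

Run:
```python
from h import *
np.set_printoptions(precision=4,suppress=True)
f=eyes.grab_frame('wrist')
g=cv2.cvtColor(f['pixels'],cv2.COLOR_RGB2GRAY)
m=np.zeros_like(g);m[115:157,255:297]=(g[115:157,255:297]<35)*255
n,l,st,ce=cv2.connectedComponentsWithStats(m);k=1+np.argmax(st[1:,4]);print(st[k],ce[k])
c,_=cv2.findContours((l==k).astype(np.uint8),cv2.RETR_EXTERNAL,cv2.CHAIN_APPROX_NONE)
P=np.array([at(f,p,.137)[:2] for p in c[0][:,0]])*1000
print(cv2.minEnclosingCircle(P.astype(np.float32)),P.min(0),P.max(0))
```

```text
[260 123  25  26 400] [271.525 136.76 ]
((681.3209838867188, 116.0745849609375), 11.488877296447754) [670.0184 104.9842] [692.286  126.9911]
```

{"api": "apply_moves", "payload": {
  "rows": [
    [[8.8, 3, -0.2, 0, 1.2], [8.8, 6, -0.3, 0, 2.4], [8.8, 6, -0.3, 4, 2.4], [8.8, 6, -0.3, 8.5, 2.4], [8.8, 6, -0.3, 13, 2.4]]
  ]
}}

```text
clock: 4.45
tool_pos: [0.6826, 0.1131, 0.1672]
ee_rot: [0.0, 1.0, -0.022, 0.0]
force: [0.2, 1.4, -0.5]
gripper_width: 0.0883
gripper_force: 0.0
```

{"api": "apply_moves", "payload": {
  "rows": [
    [[8.8, 0, 0, 3, 0], [8.8, 0, 0, 5.5, 0], [8.8, 0, 0, 7.4, 0], [8.8, 0, 0, 7.4, 0]]
  ]
}}

```text
clock: 4.85
tool_pos: [0.6813, 0.1132, 0.0918]
ee_rot: [0.0, 1.0, -0.022, -0.003]
force: [-0.4, -0.2, -0.2]
gripper_width: 0.0879
gripper_force: 0.0
```

{"api": "apply_moves", "payload": {
  "rows": [
    [[2, 0, 0, 0, 0], [2, 0, 0, 0, 0], [2, 0, 0, 0, 0], [2, 0, 0, 0, 0], [2, 0, 0, 0, 0]]
  ],
  "newtons": 45
}}

```text
clock: 5.35
tool_pos: [0.6826, 0.1143, 0.0952]
ee_rot: [0.0, 1.0, -0.021, 0.0]
force: [0.6, -0.1, 0.2]
gripper_width: 0.0502
gripper_force: 0.0
```

{"api": "apply_moves", "payload": {
  "rows": [
    [[1.5, 0, 0, 0, 0], [1.5, 0, 0, 0, 0], [1.5, 0, 0, 0, 0], [1.5, 0, 0, 0, 0], [1.5, 0, 0, 0, 0]]
  ]
}}

```text
clock: 5.85
tool_pos: [0.6825, 0.1143, 0.0947]
ee_rot: [-0.0, 1.0, -0.021, 0.0]
force: [-0.3, 0.5, -0.1]
gripper_width: 0.0239
gripper_force: 44.9
```

{"api": "apply_moves", "payload": {
  "rows": [
    [[1.5, 0, 0, -4, 0], [1.5, 0, 0, -8.5, 0], [1.5, 0, 0, -13, 0], [1.5, -0.5, 4, -13.5, 0], [1.5, -0.9, 8.6, -13.5, 0]]
  ]
}}

```text
clock: 6.35
tool_pos: [0.6699, 0.0291, 0.2315]
ee_rot: [0.0, 1.0, -0.02, 0.002]
force: [0.1, -0.8, -2.3]
gripper_width: 0.024
gripper_force: 44.9
```

{"api": "apply_moves", "payload": {
  "rows": [
    [[1.5, -0.5, 4.8, 0, 0], [1.5, -1, 9.6, 0, 0], [1.5, -1.4, 14.4, 0, 0], [1.5, -1.8, 19.2, 0, 0], [1.5, -2.2, 23, 0, 0]]
  ]
}}

```text
clock: 6.85
tool_pos: [0.6371, -0.2028, 0.2293]
ee_rot: [0.0, 1.0, -0.022, -0.0]
force: [-0.4, 0.1, -1.8]
gripper_width: 0.024
gripper_force: 44.9
```

{"api": "apply_moves", "payload": {
  "rows": [
    [[1.5, -0.2, 3, 0, 0], [1.5, -0.2, 3, 0, 0], [1.5, -0.2, 3, 0, 0]]
  ]
}}

```text
clock: 7.15
tool_pos: [0.6344, -0.2303, 0.2292]
ee_rot: [-0.0, 1.0, -0.022, -0.0]
force: [0.4, 0.0, -0.7]
gripper_width: 0.0237
gripper_force: 44.9
```

Run:
```python
from h import *
np.set_printoptions(precision=4,suppress=True)
s=read_state();print(s['tool_pos'],s['ee_rot'],s['force'],s['gripper_width'])
f=eyes.grab_frame('wrist');save(f,'w3',None,1.4)
print(proj(f,[[.635,-.23,.092]]+[s['tool_pos']+[0,0,-.09]]))
g=eyes.grab_frame('scene');print(proj(g,[[.635,-.23,.092],s['tool_pos']]))
u,v=proj(g,[s['tool_pos']-[0,0,.06]])[0].astype(int)
for f_ in (f,g):
  for d in landmark_of(f_,'rod')[:3]: print(d['xy'],d['score'])
```

```text
[ 0.6344 -0.2303  0.2292] [-0.0004  0.9998 -0.022  -0.0004] [ 0.3591  0.0279 -0.7393] 0.023744184958657814
[[279.0538 203.3576]
 [279.3389 218.4015]]
[[190.3794 172.2507]
 [183.2674 125.7264]]
[280.6, 216.3] 0.75
[376.9, 220.0] 0.68
[172.7, 243.2] 0.63
[186.3, 158.4] 0.53
```

View pics/w3.png

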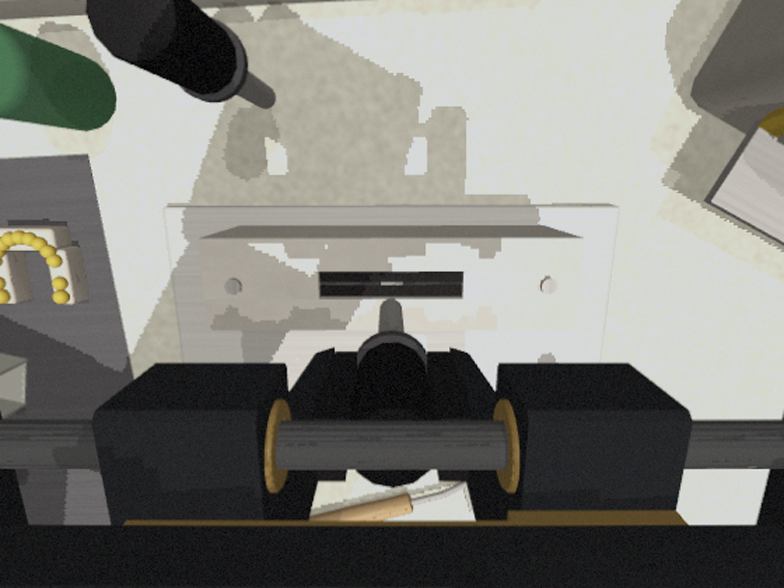

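The rod hangs straight, and the slot in the picture at (391,284)/1.4 coincides with my estimate. I'll go to the -y end of the slot and lower the rod in.

{"api": "apply_moves", "payload": {
  "rows": [
    [[1.5, 0, 3.3, 0, 0], [1.5, 0, 3.3, 2.5, 0], [1.5, 0, 3.3, 3.8, 0], [1.5, 0, 3.3, 4.4, 0], [1.5, 0, 3.3, 4.4, 0]]
  ]
}}

```text
clock: 7.85
tool_pos: [0.6333, -0.2622, 0.1852]
ee_rot: [-0.0, 1.0, -0.021, -0.0]
force: [0.6, -0.3, -1.5]
gripper_width: 0.0238
gripper_force: 44.9
```

{"api": "apply_moves", "payload": {
  "rows": [
    [[1.5, 0, 0, 0.4, 0], [1.5, 0, 0, 0.8, 0], [1.5, 0, 0, 1.2, 0], [1.5, 0, 0, 1.5, 0]]
  ]
}}

```text
clock: 8.25
tool_pos: [0.6332, -0.2629, 0.1704]
ee_rot: [-0.0, 1.0, -0.021, 0.0]
force: [-0.4, -0.3, -2.5]
gripper_width: 0.0241
gripper_force: 44.9
```

{"api": "apply_moves", "payload": {
  "rows": [
    [[1.5, 0, 0, 1, 0], [1.5, 0, 0, 2, 0], [1.5, 0, 0, 2.8, 0], [1.5, 0, 0, 3.3, 0]]
  ]
}}

```text
clock: 8.65
tool_pos: [0.633, -0.2629, 0.1363]
ee_rot: [-0.0, 1.0, -0.021, -0.001]
force: [0.2, -0.7, -2.1]
gripper_width: 0.024
gripper_force: 44.9
```

{"api": "apply_moves", "payload": {
  "rows": [
    [[1.5, 0, 0, 0.15, 0], [1.5, 0, 0, 0.3, 0], [1.5, 0, 0, 0.4, 0], [1.5, 0, 0, 0.4, 0]]
  ]
}}

```text
clock: 9.05
tool_pos: [0.6335, -0.2631, 0.1346]
ee_rot: [0.0, 1.0, -0.021, 0.001]
force: [-0.8, 0.7, 3.4]
gripper_width: 0.0239
gripper_force: 44.9
```

{"api": "apply_moves", "payload": {
  "rows": [
    [[1.5, 0, -0.3, 0.1, 0], [1.5, 0, -0.6, 0.1, 0], [1.5, 0, -0.9, 0.1, 0], [1.5, 0, -1.2, 0.1, 0], [1.5, 0, -1.5, 0.1, 0]]
  ]
}}

```text
clock: 9.55
tool_pos: [0.6346, -0.2498, 0.1346]
ee_rot: [0.002, 1.0, -0.022, 0.002]
force: [0.3, -4.4, 6.7]
gripper_width: 0.0234
gripper_force: 45.0
```

{"api": "apply_moves", "payload": {
  "rows": [
    [[1.5, 0, -0.3, 0, 0], [1.5, 0, -0.6, 0, 0], [1.5, 0, -0.9, 0, 0], [1.5, 0, -1.2, 0, 0], [1.5, 0, -1.5, 0, 0]]
  ]
}}

```text
clock: 10.05
tool_pos: [0.6352, -0.2346, 0.1344]
ee_rot: [0.002, 1.0, -0.022, 0.002]
force: [-0.1, -3.2, 4.3]
gripper_width: 0.0239
gripper_force: 45.0
```

{"api": "apply_moves", "payload": {
  "rows": [
    [[1.5, 0, -0.3, 0, 0], [1.5, 0, -0.6, 0, 0], [1.5, 0, -0.9, 0, 0], [1.5, 0, -1.2, 0, 0], [1.5, 0, -1.5, 0, 0]]
  ]
}}

```text
clock: 10.55
tool_pos: [0.6352, -0.2218, 0.133]
ee_rot: [0.004, 1.0, -0.022, 0.001]
force: [-1.1, -19.3, -1.6]
gripper_width: 0.0242
gripper_force: 46.0
```

The rod dropped into the hole and its side wall now pushes back. I'll back off to the hole's middle and push home.

{"api": "apply_moves", "payload": {
  "rows": [
    [[1.5, 0, 0.35, 0, 0], [1.5, 0, 0.7, 0, 0], [1.5, 0, 0.7, 0.3, 0], [1.5, 0, 0.7, 0.6, 0], [1.5, 0, 0.7, 0.6, 0]]
  ]
}}

```text
clock: 11.05
tool_pos: [0.6348, -0.2253, 0.1261]
ee_rot: [0.0, 1.0, -0.021, -0.0]
force: [0.1, -5.8, -3.0]
gripper_width: 0.0241
gripper_force: 46.6
```

{"api": "apply_moves", "payload": {
  "rows": [
    [[1.5, 0, 0.15, 0.4, 0], [1.5, 0, 0.15, 0.9, 0], [1.5, 0, 0.15, 1.4, 0], [1.5, 0, 0.15, 1.8, 0], [1.5, 0, 0.15, 1.9, 0]]
  ]
}}

```text
clock: 11.55
tool_pos: [0.6346, -0.2262, 0.1069]
ee_rot: [-0.0, 1.0, -0.021, -0.001]
force: [-0.3, -1.6, 0.0]
gripper_width: 0.0243
gripper_force: 46.6
```

{"api": "apply_moves", "payload": {
  "rows": [
    [[1.5, 0, 0, 0.15, 0], [1.5, 0, 0, 0.3, 0], [1.5, 0, 0, 0.3, 0]]
  ]
}}

```text
clock: 11.85
tool_pos: [0.6348, -0.2263, 0.105]
ee_rot: [-0.0, 1.0, -0.021, 0.0]
force: [-0.4, -0.3, 2.4]
gripper_width: 0.0244
gripper_force: 46.6
```

{"api": "apply_moves", "payload": {
  "rows": [
    [[6, 0, 0, 0.1, 0], [6, 0, 0, 0.1, 0], [6, 0, 0, 0, 0], [6, 0, 0, 0, 0], [6, 0, 0, 0, 0]]
  ]
}}

```text
clock: 12.35
tool_pos: [0.6348, -0.2265, 0.1046]
ee_rot: [-0.0, 1.0, -0.021, -0.0]
force: [0.3, 0.5, -0.1]
gripper_width: 0.0593
gripper_force: 0.0
```

{"api": "apply_moves", "payload": {
  "rows": [
    [[8.8, 0, 0, -3, 0], [8.8, 0, 0, -7, 0], [8.8, 0, 0, -11, 0], [8.8, 0, 0, -15, 0], [8.8, 0, 0, -19.5, 0]]
  ]
}}

```text
clock: 12.85
tool_pos: [0.6344, -0.2263, 0.3009]
ee_rot: [-0.0, 1.0, -0.021, -0.001]
force: [0.7, -0.2, 0.9]
gripper_width: 0.0878
gripper_force: 0.0
```

{"api": "apply_moves", "payload": {
  "rows": [
    [[8.8, -1.5, -4.2, 0, -8.4], [8.8, -3, -8.4, 0, -16.8], [8.8, -4.5, -12.6, 0, -25.2], [8.8, -6, -16.8, 0, -33.6], [8.8, -7.5, -21, 0, -42]]
  ]
}}

```text
clock: 13.35
tool_pos: [0.568, -0.0119, 0.2998]
ee_rot: [0.0, 0.94, 0.341, 0.0]
force: [0.1, 0.5, -0.6]
gripper_width: 0.0879
gripper_force: 0.0
```

Run:
```python
from h import *
g=eyes.grab_frame('scene');print(proj(g,[[.635,-.2263,.092],[.635,-.2263,.147]]))
save(g,'s1',(130,80,330,250),3)
```

```text
[[191.25950139 172.90407953]
 [188.47009779 155.03314651]]
```

View pics/s1.png

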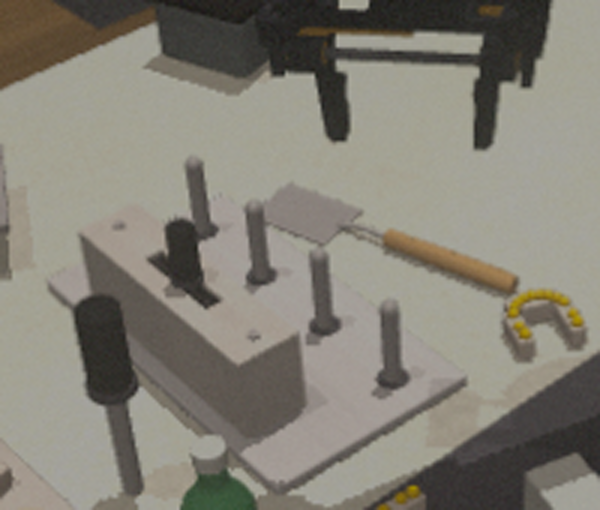

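The rod is home, with its collar on the housing at crop (183,285). Next the beakers.

{"api": "apply_moves", "payload": {
  "rows": [
    [[8.8, 1.5, -3, 0, -8.4], [8.8, 3, -6, 0, -16.8], [8.8, 4.5, -9, 0, -25.2], [8.8, 6, -12, 0, -33.6], [8.8, 7.5, -14.9, 0, -42]]
  ]
}}

```text
clock: 13.9
tool_pos: [0.5313, 0.1504, 0.2998]
ee_rot: [0.0, 0.755, 0.655, 0.0]
force: [0.2, 0.1, 0.1]
gripper_width: 0.0881
gripper_force: 0.0
```

{"api": "apply_moves", "payload": {
  "rows": [
    [[8.8, 0, 0, -1, -8.1], [8.8, 0, 0, -2, -8.1], [8.8, 0, 0, -2, -8.1], [8.8, 0, 0, -2, -8.1]]
  ]
}}

```text
clock: 14.3
tool_pos: [0.5321, 0.1485, 0.3196]
ee_rot: [0.0, 0.711, 0.704, 0.0]
force: [-0.8, -0.3, 0.1]
gripper_width: 0.0878
gripper_force: 0.0
```

Run:
```python
from h import *
np.set_printoptions(precision=4,suppress=True)
s=read_state();print(s['tool_pos'],s['ee_rot'],s['joint_pos'])
f=eyes.grab_frame('wrist');save(f,'w4',None,1.4)
for t,z in [('beaker0',0),('mouth0',.023)]:
    for d in landmark_of(f,t)[:6]:
        if d['score']>.2: print(t,round(d['score'],2),np.round(d['xy']),at(f,d['xy'],z)[:2])
```

```text
[0.5321 0.1485 0.3196] [0.0001 0.7107 0.7035 0.0001] [ 0.0579  0.3421  1.1257 -0.      1.6735  0.068 ]
beaker0 0.96 [234. 160.] [0.4683 0.1705]
beaker0 0.73 [381. 195.] [0.6795 0.1174]
beaker0 0.71 [295. 175.] [0.5546 0.1484]
beaker0 0.7 [299.  19.] [0.559  0.3476]
mouth0 0.82 [228. 122.] [0.466  0.2209]
mouth0 0.68 [288. 212.] [0.5434 0.099 ]
mouth0 0.63 [300.  57.] [0.5592 0.2981]
```

View pics/w4.png

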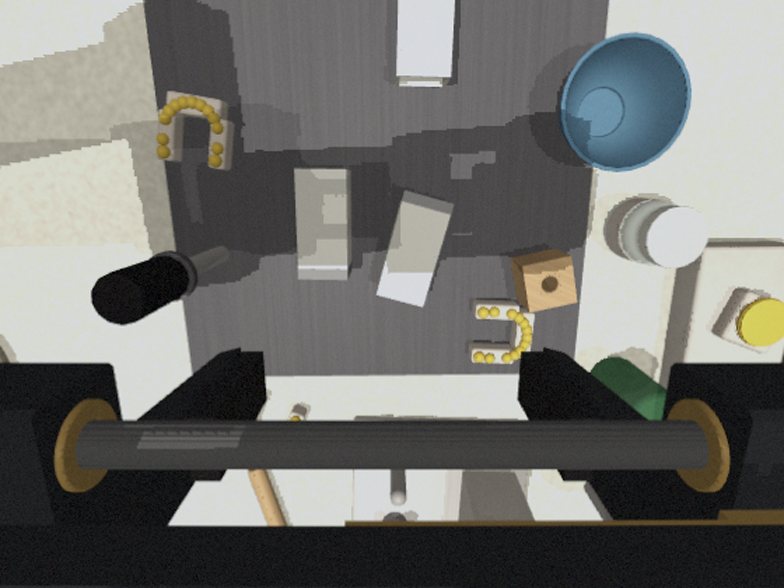

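Wrist view: C at about (323,225), B at (415,247) and A at the top (425,40), all in the ×1.4 picture. I'll check which end is the mouth and get the outlines numerically.

Run:
```python
from h import *
np.set_printoptions(precision=4,suppress=True)
f=eyes.grab_frame('wrist');g=eyes.grab_frame('scene')
a=f['pixels'][105:225,200:335,::-1]; b=g['pixels'][210:340,290:430,::-1]
o=[cv2.resize(x,(400,400*x.shape[0]//x.shape[1]),interpolation=cv2.INTER_CUBIC)[:350] for x in(a,b)]
cv2.imwrite('pics/c1.png',cv2.convertScaleAbs(np.hstack([np.vstack([x,np.zeros((350-x.shape[0],400,3),np.uint8)]) for x in o]),alpha=1.7))
# top faces: bright regions
h=cv2.cvtColor(f['pixels'],cv2.COLOR_RGB2GRAY)
m=((h>105)*255).astype(np.uint8); m[:, :205]=0;m[:,330:]=0;m[222:]=0
n,l,st,ce=cv2.connectedComponentsWithStats(m)
for k in range(1,n):
    if st[k,4]>300:
        c,_=cv2.findContours((l==k).astype(np.uint8),cv2.RETR_EXTERNAL,cv2.CHAIN_APPROX_NONE)
        P=np.array([at(f,p,.046)[:2] for p in c[0][:,0]])*1000
        print(st[k],cv2.minAreaRect(P.astype(np.float32)))
```

```text
[  205     0   125   107 11303] ((517.8123779296875, 296.74749755859375), (114.44931030273438, 148.51980590820312), 89.48291778564453)
[ 205  120  125  102 8403] ((514.7353515625, 158.37298583984375), (129.61822509765625, 165.38900756835938), 89.54347229003906)
```

View pics/c1.png

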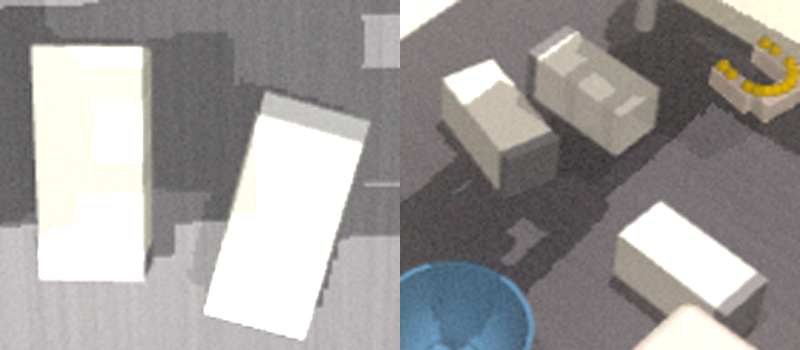

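Mouth directions are confirmed: A and B open toward -y, C toward +y (its grey base strip is on the -y end). Now the geometry from the corners.

Run:
```python
from h import *
np.set_printoptions(precision=4,suppress=True)
f=eyes.grab_frame('wrist')
for n,C in [('B',[(265,93),(370,122),(305,340),(205,315)]),('C',[(32,45),(148,46),(145,280),(40,280)])]:
    P=np.array([at(f,(200+u/2.963,105+v/2.963),.046)[:2] for u,v in C])
    print(n,P.tolist()); print(P.mean(0)); d=P[:2].mean(0)-P[2:].mean(0); print(np.linalg.norm(d),np.degrees(np.arctan2(d[1],d[0])))
```

```text
B [[0.544293032313713, 0.20339579408712172], [0.5888565311419458, 0.1910943016511668], [0.56231934026489, 0.09509203518984434], [0.5175111866574685, 0.10702944945670628]]
[0.5532 0.1492]
0.09981057332542946 74.50815944889446
C [[0.4472958355727254, 0.22360974205206174], [0.49558831326715513, 0.22281768146609277], [0.4912040117121349, 0.12321608166639567], [0.4447006647560147, 0.12355806937572467]]
[0.4697 0.1733]
0.09988761465389152 87.9978713781733
```

{"api": "apply_moves", "payload": {
  "rows": [
    [[6.4, 1.6, 1.5, 2, 7.5], [6.4, 3.2, 2.9, 5, 14.9], [6.4, 3.2, 2.9, 10, 14.9], [6.4, 3.2, 2.9, 15, 14.9], [6.4, 3.2, 2.9, 20, 14.9]]
  ]
}}

```text
clock: 15.1
tool_pos: [0.5608, 0.181, 0.1179]
ee_rot: [0.0, 0.795, 0.607, 0.0]
force: [0.7, -0.2, 0.5]
gripper_width: 0.064
gripper_force: 0.0
```

{"api": "apply_moves", "payload": {
  "rows": [
    [[6.4, 0, 0, 3, 0], [6.4, 0, 0, 6, 0], [6.4, 0, 0, 9, 0], [6.4, 0, 0, 11.3, 0], [6.4, 0, 0, 11.3, 0]]
  ]
}}

```text
clock: 15.6
tool_pos: [0.5595, 0.1806, 0.0039]
ee_rot: [-0.001, 0.795, 0.607, -0.002]
force: [0.1, 0.5, 1.3]
gripper_width: 0.064
gripper_force: 0.0
```

{"api": "apply_moves", "payload": {
  "rows": [
    [[4, 0, 0, 0, 0], [4, 0, 0, 0, 0], [4, 0, 0, 0, 0], [4, 0, 0, 0, 0], [4, 0, 0, 0, 0]]
  ],
  "newtons": 10
}}

```text
clock: 16.1
tool_pos: [0.5618, 0.1811, 0.0081]
ee_rot: [0.001, 0.795, 0.607, 0.001]
force: [-0.6, -0.5, 7.1]
gripper_width: 0.0459
gripper_force: 10.0
```

{"api": "apply_moves", "payload": {
  "rows": [
    [[4, -0.55, 0, -1.4, 0], [4, -1.35, 0, -2.65, 0], [4, -2.35, 0, -3.75, 0], [4, -3.5, 0, -4.7, 0], [4, -4.85, 0, -5.4, 0]]
  ]
}}

```text
clock: 16.6
tool_pos: [0.5481, 0.1331, 0.0618]
ee_rot: [0.0, 0.795, 0.607, 0.0]
force: [0.2, -0.2, -1.4]
gripper_width: 0.0462
gripper_force: 10.0
```

{"api": "apply_moves", "payload": {
  "rows": [
    [[4, -1.45, 0, -0.5, 0], [4, -2.9, 0, -0.7, 0], [4, -4.4, 0, -0.65, 0], [4, -5.85, 0, -0.4, 0], [4, -5.85, 0, -0.2, 0]]
  ]
}}

```text
clock: 17.1
tool_pos: [0.5323, 0.076, 0.0621]
ee_rot: [-0.0, 0.795, 0.606, -0.001]
force: [-0.2, -0.2, -1.1]
gripper_width: 0.0462
gripper_force: 10.0
```

Run:
```python
from h import *
s=read_state();print(s['tool_pos'],s['force'],s['gripper_width'])
g=eyes.grab_frame('scene');u,v=proj(g,[s['tool_pos']])[0].astype(int);print(u,v)
save(g,'s2',(max(u-90,0),v-70,u+90,v+70),4)
```

```text
[0.53229776 0.07599282 0.06212013] [-0.17984139 -0.22576808 -1.12644326] 0.04616045356113578
306 221
```

View pics/s2.png

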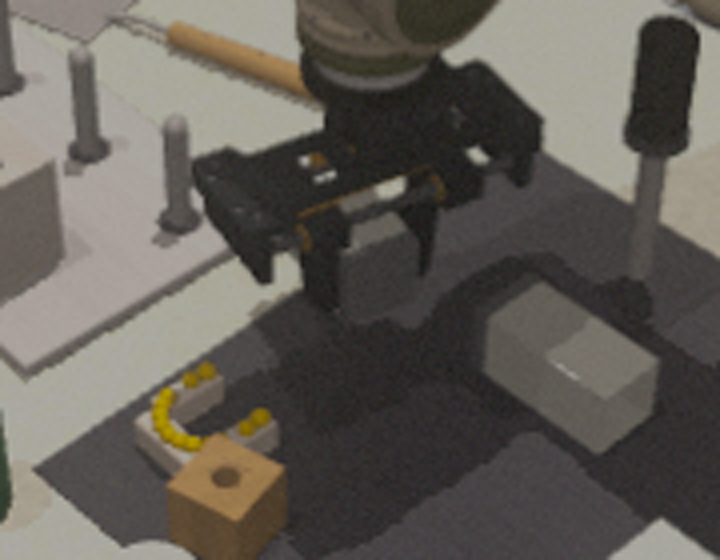

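The beaker was lifted without pivoting because the 10 N grip holds it level (base face at crop (375,265)). I'll raise it a little and relax the grip to 3 N so the mouth can swing down.

{"api": "apply_moves", "payload": {
  "rows": [
    [[4, 0, 0, -1.5, 0], [4, 0, 0, -3, 0], [4, 0, 0, -3, 0], [4, 0, 0, -3, 0], [4, 0, 0, -3, 0]]
  ],
  "newtons": 3
}}

```text
clock: 17.65
tool_pos: [0.5325, 0.078, 0.0917]
ee_rot: [-0.001, 0.795, 0.607, -0.001]
force: [-0.4, 0.7, -1.1]
gripper_width: 0.0462
gripper_force: 3.0
```

Run:
```python
from h import *
s=read_state();print(s['tool_pos'],s['force'],s['torque'],s['gripper_width'],s['gripper_force'])
g=eyes.grab_frame('scene');u,v=proj(g,[s['tool_pos']])[0].astype(int);print(u,v)
save(g,'s3',(u-60,v-40,u+60,v+50),4)
```

```text
[0.53251089 0.07797466 0.09174931] [-0.42083713  0.72505416 -1.06248351] [-0.0223697  -0.11192565 -0.01566932] 0.046155806321328624 3.0000493132683914
307 212
```

View pics/s3.png

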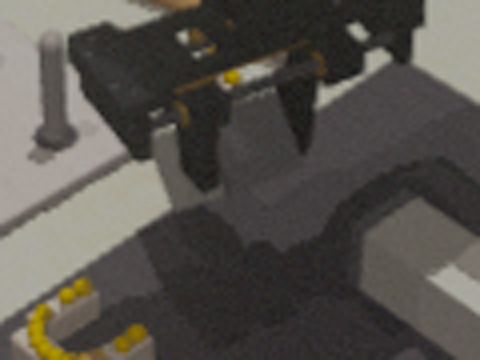

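It has swung partway. I'll give it time and a little shake.

{"api": "apply_moves", "payload": {
  "rows": [
    [[4, 0, 0, -2.5, 0], [4, 0, 0, 0, 0], [4, 0, 0, -2.5, 0], [4, 0, 0, 0, 0], [4, 0, 0, -1, 0]]
  ]
}}

```text
clock: 18.2
tool_pos: [0.5309, 0.0778, 0.0998]
ee_rot: [-0.002, 0.795, 0.607, -0.003]
force: [-0.6, -0.0, -1.0]
gripper_width: 0.0459
gripper_force: 3.0
```

{"api": "apply_moves", "payload": {
  "rows": [
    [[4, 0, 0, 0, 0], [4, 0, 0, 0, 0], [4, 0, 0, 0, 0]]
  ]
}}

```text
clock: 18.5
tool_pos: [0.533, 0.0777, 0.1031]
ee_rot: [0.0, 0.795, 0.607, 0.0]
force: [0.1, 0.3, -0.8]
gripper_width: 0.0459
gripper_force: 3.0
```

Run:
```python
from h import *
s=read_state();print(s['tool_pos'],s['force'],s['torque'],s['gripper_width'],s['gripper_force'])
g=eyes.grab_frame('scene');u,v=proj(g,[s['tool_pos']])[0].astype(int)
t=eyes.grab_frame('wrist')
a=cv2.resize(g['pixels'][v-40:v+50,u-60:u+60,::-1],(480,360));b=cv2.resize(t['pixels'][:,:,::-1],(480,360))
cv2.imwrite('pics/s4.png',cv2.resize(cv2.convertScaleAbs(np.hstack([a,b]),alpha=1.6),(800,300)))
for d in landmark_of(g,'mouth0')[:4]: print(d)
```

```text
[0.53303409 0.07772963 0.10311252] [ 0.060614    0.27347118 -0.8338302 ] [-0.03908497 -0.08576033  0.00407474] 0.04590734594560381 2.9999006150319474
{'xy': [302.6, 223.1], 'score': 0.98}
{'xy': [372.3, 252.9], 'score': 0.96}
{'xy': [370.0, 291.8], 'score': 0.6}
```

View pics/s4.png

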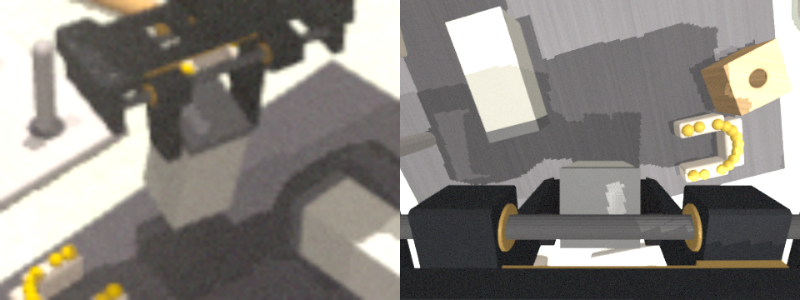

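It is nearly mouth-down now. I'll square it against the bench, then grip harder.

{"api": "apply_moves", "payload": {
  "rows": [
    [[4, 0, 0, 2, 0], [4, 0, 0, 3.5, 0], [4, 0, 0, 4.2, 0], [4, 0, 0, 4.4, 0], [4, 0, 0, 4.4, 0]]
  ]
}}

```text
clock: 19.15
tool_pos: [0.533, 0.0777, 0.0589]
ee_rot: [0.0, 0.795, 0.607, 0.0]
force: [0.6, -0.4, -0.7]
gripper_width: 0.0455
gripper_force: 3.0
```

{"api": "apply_moves", "payload": {
  "rows": [
    [[4, 0, 0, 0, 0], [4, 0, 0, 0, 0], [4, 0, 0, 0, 0]]
  ],
  "newtons": 15
}}

```text
clock: 19.45
tool_pos: [0.5328, 0.0778, 0.0588]
ee_rot: [-0.0, 0.795, 0.607, -0.0]
force: [0.1, -0.1, 1.7]
gripper_width: 0.0464
gripper_force: 15.0
```

Run:
```python
from h import *
s=read_state();p=s['tool_pos'];print(p,s['force'],s['torque'])
g=eyes.grab_frame('scene');t=eyes.grab_frame('top')
print(proj(g,[[p[0],p[1],0]]),proj(t,[[p[0],p[1],0]]))
for f in(g,t):
  for d in landmark_of(f,'mouth0')[:4]: print(d)
```

```text
[0.53276292 0.07777029 0.05884509] [ 0.07774454 -0.07773011  1.68940931] [-0.00271028 -0.08872025 -0.032927  ]
[[306.95713506 240.942544  ]] [[272.63204375 222.10685278]]
{'xy': [373.1, 254.1], 'score': 0.67}
{'xy': [373.2, 293.8], 'score': 0.64}
{'xy': [301.8, 234.2], 'score': 0.63}
{'xy': [192.5, 211.1], 'score': 0.66}
{'xy': [217.2, 243.1], 'score': 0.53}
```

{"api": "apply_moves", "payload": {
  "rows": [
    [[4, 0, 0, -4, 0], [4, 0, 0, -8.5, 0], [4, 0, 0, -13.2, 0], [4, 0, 0, -13.2, 8.5], [4, 0, 0, -13.2, 17]]
  ]
}}

```text
clock: 20.15
tool_pos: [0.533, 0.0778, 0.1918]
ee_rot: [0.001, 0.877, 0.48, 0.001]
force: [-0.6, 0.2, -2.0]
gripper_width: 0.046
gripper_force: 15.0
```

{"api": "apply_moves", "payload": {
  "rows": [
    [[4, -4.26, 2.63, 0, 8.5], [4, -8.5, 5.26, 0, 17], [4, -12.8, 7.9, 0, 25.5], [4, -17, 10.5, 0, 34], [4, -21.3, 13.15, 0, 42.5]]
  ]
}}

```text
clock: 20.65
tool_pos: [0.5298, -0.1739, 0.1904]
ee_rot: [-0.0, 0.992, 0.13, -0.0]
force: [0.5, -0.6, -2.0]
gripper_width: 0.0461
gripper_force: 15.0
```

{"api": "apply_moves", "payload": {
  "rows": [
    [[4, -1.3, 4.5, 0, 8.5], [4, -2.4, 8.6, 0, 15], [4, -2.7, 9.64, 0, 17.4], [4, -2.7, 9.64, 0, 17.4], [4, -2.7, 9.64, 0, 17.4]]
  ]
}}

```text
clock: 21.15
tool_pos: [0.5296, -0.271, 0.1904]
ee_rot: [-0.001, 1.0, -0.018, -0.0]
force: [-0.0, -0.7, -1.6]
gripper_width: 0.0461
gripper_force: 15.0
```

Run:
```python
from h import *
s=read_state();p=s['tool_pos'];print(p,s['ee_rot'],s['force'],s['torque'],s['gripper_width'])
g=eyes.grab_frame('scene');u,v=proj(g,[p])[0].astype(int)
t=eyes.grab_frame('wrist')
a=cv2.resize(g['pixels'][v-40:v+50,u-60:u+60,::-1],(480,360));b=cv2.resize(t['pixels'][:,:,::-1],(480,360))
cv2.imwrite('pics/s5.png',cv2.resize(cv2.convertScaleAbs(np.hstack([a,b]),alpha=1.6),(800,300)))
```

```text
[ 0.52960036 -0.27096198  0.19037316] [-5.20093570e-04  9.99842382e-01 -1.77421839e-02 -3.95261197e-04] [-0.006145   -0.7454647  -1.63488546] [ 0.03676206  0.0369783  -0.02746665] 0.04607427379724574
```

View pics/s5.png

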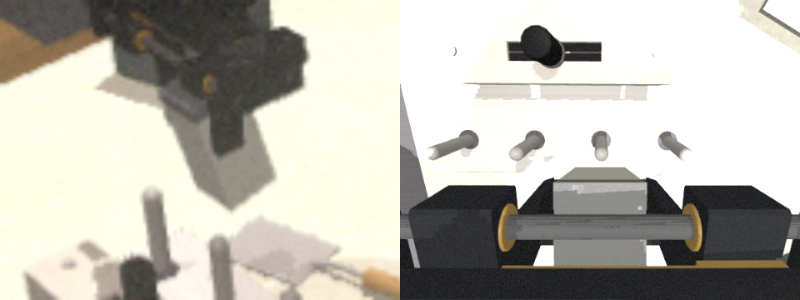

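In the air the beaker still leans about 12-15°, with its mouth toward -x. I'll shake it at 3 N and measure the tilt from the wrist image numerically.

{"api": "apply_moves", "payload": {
  "rows": [
    [[4, 0, 0, -3.5, 0], [4, 0, 0, 0, 0], [4, 0, 0, -3.5, 0], [4, 0, 0, 0, 0], [4, 0, 0, -3.5, 0]]
  ],
  "newtons": 3
}}

```text
clock: 21.75
tool_pos: [0.5264, -0.2679, 0.2176]
ee_rot: [-0.006, 1.0, -0.018, -0.007]
force: [-0.2, 0.1, -1.4]
gripper_width: 0.046
gripper_force: 3.0
```

{"api": "apply_moves", "payload": {
  "rows": [
    [[4, 0, 0, 3.5, 0], [4, 0, 0, 0, 0], [4, 0, 0, 3.5, 0], [4, 0, 0, 3.5, 0], [4, 0, 0, 3.5, 0]]
  ]
}}

```text
clock: 22.25
tool_pos: [0.5297, -0.2711, 0.1907]
ee_rot: [-0.001, 1.0, -0.018, -0.001]
force: [0.8, 0.2, -0.6]
gripper_width: 0.0459
gripper_force: 3.0
```

```bash
cat > tilt.py <<'E'
from h import *
def tilt(b=.02):
    s=read_state();p=s['tool_pos'];w,x,y,z=s['ee_rot'];R=cv2.Rodrigues(np.zeros(3))[0]
    from scipy.spatial.transform import Rotation as Ro
    R=Ro.from_quat([x,y,z,w]).as_matrix()
    f=eyes.grab_frame('wrist');g=cv2.cvtColor(f['pixels'],cv2.COLOR_RGB2GRAY).astype(float)
    prof=np.median(g[:,262:298],1)
    d=np.diff(prof);k=[i for i in range(195,285) if abs(d[i])>8]
    print(p,s['force'],s['gripper_width']);print('edges',[(i,int(d[i])) for i in k])
    for a in (-10,-5,0,5,10,15,20,25):
        a_=np.radians(a);sn,c=np.sin(a_),np.cos(a_);piv=p-R[:,2]*.019
        pt=lambda u,v: piv+R[:,0]*u+np.array([0,0,v])
        q=proj(f,[pt(b*sn+.023*c,b*c-.023*sn),pt((b-.1)*sn+.023*c,(b-.1)*c-.023*sn)])[:,1]
        print(a,np.round(q,1))
    return f
if __name__=='__main__': tilt()
E
python3 tilt.py
```

```text
[ 0.52969604 -0.27112599  0.19070553] [ 0.83359144  0.18868212 -0.64210757] 0.045916492396219484
edges [(197, 15), (205, 24), (206, 22), (207, -12), (209, -13), (261, -10), (262, -41), (272, 14), (273, 9)]
-10 [269.9 176.4]
-5 [262.4 186.2]
0 [255.3 196.1]
5 [248.6 206.2]
10 [242.5 216.3]
15 [237.1 226.6]
20 [232.2 236.9]
25 [228.  247.4]
```

The beaker now hangs upright: the rim edge at row 197 and base edge at row 262 fit about 0°. Lowering it over the peg.

{"api": "apply_moves", "payload": {
  "rows": [
    [[4, -0.15, 0.15, 2, 0.4], [4, -0.15, 0.15, 4, 0.4], [4, -0.15, 0.15, 6, 0.4], [4, -0.15, 0.15, 8, 0.4], [4, -0.15, 0.15, 10, 0.4]]
  ]
}}

```text
clock: 22.8
tool_pos: [0.5287, -0.2737, 0.091]
ee_rot: [0.001, 1.0, -0.022, 0.001]
force: [-0.2, -1.2, -1.2]
gripper_width: 0.0461
gripper_force: 3.0
```

{"api": "apply_moves", "payload": {
  "rows": [
    [[4, 0, 0, 1, 0], [4, 0, 0, 1.6, 0], [4, 0, 0, 2.1, 0], [4, 0, 0, 2.4, 0], [4, 0, 0, 2.4, 0]]
  ]
}}

```text
clock: 23.3
tool_pos: [0.5285, -0.2738, 0.0672]
ee_rot: [0.0, 1.0, -0.022, 0.001]
force: [0.6, -0.4, 1.8]
gripper_width: 0.0457
gripper_force: 3.0
```

```bash
python3 tilt.py
```

```text
[ 0.5284766  -0.27376386  0.0672231 ] [ 0.56176758 -0.37790976  1.81083827] 0.04572208559853961
edges [(212, -17), (213, -30), (272, -23), (273, -19), (284, 9)]
-10 [269.7 176.6]
-5 [262.2 186.5]
0 [255.1 196.4]
5 [248.5 206.4]
10 [242.4 216.6]
15 [237.  226.8]
20 [232.1 237.2]
25 [227.9 247.6]
```

{"api": "apply_moves", "payload": {
  "rows": [
    [[6.2, 0, 0, 0, 0], [6.2, 0, 0, 0, 0], [6.2, 0, 0, 0, 0], [6.2, 0, 0, 0, 0], [6.2, 0, 0, 0, 0]]
  ]
}}

```text
clock: 23.85
tool_pos: [0.5282, -0.2736, 0.0667]
ee_rot: [0.0, 1.0, -0.022, 0.0]
force: [0.5, -0.1, 0.1]
gripper_width: 0.0616
gripper_force: 0.0
```

Run:
```python
from tilt import *
f=tilt(.026)
g=eyes.grab_frame('scene');u,v=proj(g,[[.528,-.273,.06]])[0].astype(int)
a=cv2.resize(g['pixels'][v-45:v+45,u-60:u+60,::-1],(400,300),interpolation=cv2.INTER_CUBIC);b=cv2.resize(f['pixels'][:,:,::-1],(400,300))
cv2.imwrite('pics/s6.png',cv2.convertScaleAbs(np.hstack([a,b]),alpha=1.4))
```

```text
[ 0.52816496 -0.2736365   0.06666931] [ 0.53990693 -0.12113683  0.14969072] 0.06163463563385455
edges [(211, -9), (212, -33), (213, -9), (273, -31), (274, -10)]
-10 [280.5 179.7]
-5 [271.1 188.9]
0 [262.1 198.2]
5 [253.5 207.7]
10 [245.5 217.3]
15 [238.2 227. ]
20 [231.6 236.9]
25 [225.7 246.8]
```

View pics/s6.png

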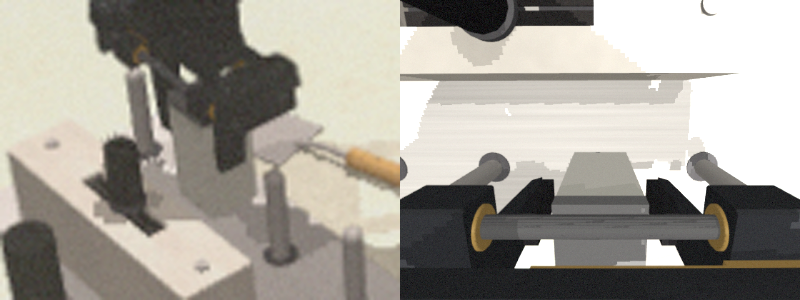

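Beaker B stands flat over its peg (crop at (210,150)). Next up is beaker A.

{"api": "apply_moves", "payload": {
  "rows": [
    [[6.2, 0, 0, -3, 0], [6.4, 0, 0, -7, 0], [6.6, 0, 0, -12, 0], [8.8, 0, 0, -17, 0], [8.8, 0, 0, -22, 0]]
  ]
}}

```text
clock: 24.45
tool_pos: [0.5278, -0.2733, 0.2889]
ee_rot: [0.0, 1.0, -0.022, 0.0]
force: [0.4, -0.2, 0.5]
gripper_width: 0.08
gripper_force: 0.0
```

{"api": "apply_moves", "payload": {
  "rows": [
    [[8.8, -0.2, -4.7, 0, -8.5], [8.8, -0.4, -9.5, 0, -17], [8.8, -0.5, -14.3, 0, -25.5], [8.8, -0.7, -19, 0, -34], [8.8, -0.9, -23.8, 0, -42.5]]
  ]
}}

```text
clock: 24.95
tool_pos: [0.5294, -0.0337, 0.2868]
ee_rot: [0.0, 0.939, 0.344, 0.0]
force: [0.4, -0.5, -1.0]
gripper_width: 0.0883
gripper_force: 0.0
```

{"api": "apply_moves", "payload": {
  "rows": [
    [[8.8, 3.1, -3.6, 0, -8.5], [8.8, 6.2, -7.3, 0, -17], [8.8, 9.2, -10.9, 0, -25.5], [8.8, 12.3, -14.5, 0, -34], [8.8, 15.4, -18.2, 0, -42.5]]
  ]
}}

```text
clock: 25.45
tool_pos: [0.5306, 0.2049, 0.2868]
ee_rot: [0.0, 0.75, 0.661, 0.0]
force: [0.9, -0.5, 0.2]
gripper_width: 0.0881
gripper_force: 0.0
```

{"api": "apply_moves", "payload": {
  "rows": [
    [[8.8, 2.4, -0.3, 0, -3.6], [8.8, 4.7, -0.6, 0, -7.2], [8.8, 4.7, -0.6, 0, -7.2], [8.8, 4.7, -0.6, 0, -7.2]]
  ]
}}

```text
clock: 25.85
tool_pos: [0.5312, 0.2502, 0.2865]
ee_rot: [0.0, 0.709, 0.705, -0.0]
force: [0.5, -0.4, 0.6]
gripper_width: 0.088
gripper_force: 0.0
```

```bash
cat > bk.py <<'E'
from h import *
np.set_printoptions(precision=4,suppress=True)
s=read_state();print(s['tool_pos'],'yaw',2*np.degrees(np.arctan2(s['ee_rot'][2],s['ee_rot'][1])),s['joint_pos'])
for n in('wrist','wrist','top','scene'):
    f=eyes.grab_frame(n)
    for t,z in [('beaker0',0),('mouth0',.023)]:
        print(n,t,[(round(d['score'],2),at(f,d['xy'],z)[:2].round(4).tolist()) for d in landmark_of(f,t)[:6] if d['score']>.3])
    if n=='wrist': cv2.imwrite('pics/last.png',f['pixels'][:,:,::-1])
E
python3 bk.py
```

```text
[0.5312 0.2502 0.2865] yaw 89.62066717946146 [ 0.2389  0.421   1.0953 -0.0003  1.6256  0.2455]
wrist beaker0 [(0.74, [0.5606, 0.3477]), (0.68, [0.468, 0.1726])]
wrist mouth0 [(0.75, [0.4684, 0.2239]), (0.67, [0.559, 0.2983])]
wrist beaker0 [(0.7, [0.5572, 0.3497])]
wrist mouth0 [(0.97, [0.4659, 0.2204]), (0.79, [0.5626, 0.2962])]
top beaker0 [(0.69, [0.4639, 0.1815]), (0.65, [0.5423, -0.2874])]
top mouth0 [(0.91, [0.4726, 0.2307]), (0.72, [0.521, -0.2656]), (0.61, [0.6407, -0.2347]), (0.42, [0.566, 0.2997])]
scene beaker0 [(0.97, [0.4997, -0.3446]), (0.88, [0.4579, 0.1637])]
scene mouth0 [(0.93, [0.5535, 0.3004]), (0.67, [0.5246, -0.2581]), (0.55, [0.4765, 0.2304])]
```

A is unmoved at about (0.559, 0.348), with its mouth toward -y. I'll grip it lightly near the base and lift.

{"api": "apply_moves", "payload": {
  "rows": [
    [[6.6, 3.5, 0.7, 1, 0], [6.6, 7, 1.3, 3, 0], [6.6, 10.4, 1.8, 6, 0], [6.6, 13.2, 2.2, 9, 0], [6.6, 13.2, 2.2, 13.5, 0]]
  ]
}}

```text
clock: 26.95
tool_pos: [0.5545, 0.3856, 0.1515]
ee_rot: [0.0, 0.708, 0.706, 0.002]
force: [0.7, -1.2, -1.8]
gripper_width: 0.066
gripper_force: 0.0
```

{"api": "apply_moves", "payload": {
  "rows": [
    [[6.6, 0, 0, 4, 0], [6.6, 0, 0, 8, 0], [6.6, 0, 0, 12, 0], [6.6, 0, 0, 14.4, 0], [6.6, 0, 0, 14.4, 0]]
  ]
}}

```text
clock: 27.45
tool_pos: [0.5524, 0.3814, 0.004]
ee_rot: [-0.001, 0.709, 0.705, -0.003]
force: [-0.2, -0.1, 0.0]
gripper_width: 0.066
gripper_force: 0.0
```

{"api": "apply_moves", "payload": {
  "rows": [
    [[4, 0, 0, 0, 0], [4, 0, 0, 0, 0], [4, 0, 0, 0, 0], [4, 0, 0, 0, 0], [4, 0, 0, 0, 0]]
  ],
  "newtons": 4
}}

```text
clock: 27.95
tool_pos: [0.555, 0.3826, 0.0095]
ee_rot: [0.001, 0.709, 0.705, 0.002]
force: [0.4, 0.3, 8.0]
gripper_width: 0.0465
gripper_force: 4.0
```

{"api": "apply_moves", "payload": {
  "rows": [
    [[4, -0.5, 0, -2, 0], [4, -2, 0, -5, 0], [4, -4, 0, -8, 0], [4, -6, 0, -11, 0], [4, -6, 0, -13, 0]]
  ],
  "newtons": 3
}}

```text
clock: 28.45
tool_pos: [0.5542, 0.3203, 0.1404]
ee_rot: [0.001, 0.71, 0.704, 0.001]
force: [1.1, 0.3, -0.5]
gripper_width: 0.0457
gripper_force: 3.0
```

{"api": "apply_moves", "payload": {
  "rows": [
    [[4, 0, 0, -3.5, 0], [4, 0, 0, 0, 0], [4, 0, 0, -3.5, 0], [4, 0, 0, 0, 0], [4, 0, 0, -3.5, 0]]
  ]
}}

```text
clock: 28.95
tool_pos: [0.5501, 0.3208, 0.1653]
ee_rot: [-0.003, 0.709, 0.705, -0.007]
force: [0.7, 0.2, -0.7]
gripper_width: 0.0461
gripper_force: 3.0
```

{"api": "apply_moves", "payload": {
  "rows": [
    [[4, 0, 0, 3.5, 0], [4, 0, 0, 0, 0], [4, 0, 0, 3.5, 0], [4, 0, 0, 0, 0], [4, 0, 0, 3.5, 0]]
  ]
}}

```text
clock: 29.45
tool_pos: [0.5566, 0.3234, 0.1448]
ee_rot: [0.003, 0.709, 0.705, 0.006]
force: [2.0, -0.2, -1.3]
gripper_width: 0.0461
gripper_force: 3.0
```

{"api": "apply_moves", "payload": {
  "rows": [
    [[4, 0, 0, 0, 0], [4, 0, 0, 0, 0]]
  ]
}}

```text
clock: 29.65
tool_pos: [0.5533, 0.3221, 0.1376]
ee_rot: [-0.0, 0.709, 0.705, -0.001]
force: [-0.0, 0.2, -1.0]
gripper_width: 0.0464
gripper_force: 3.0
```

```bash
python3 tilt.py
```

```text
[0.55325102 0.32205513 0.13755833] [-0.04156932  0.23754076 -1.00826204] 0.046447048952537484
edges [(210, 19), (211, 23), (229, -17), (230, -31), (233, 22), (234, 14)]
-10 [269.2 176.1]
-5 [261.7 185.9]
0 [254.6 195.8]
5 [247.9 205.9]
10 [241.9 216. ]
15 [236.4 226.3]
20 [231.5 236.7]
25 [227.3 247.1]
```

Still about 12° of lean. Shaking more vigorously.

{"api": "apply_moves", "payload": {
  "rows": [
    [[4, 0, 0, -5, 0], [4, 0, 0, 0, 0], [4, 0, 0, -5, 0], [4, 0, 0, 0, 0], [4, 0, 0, -5, 0]]
  ]
}}

```text
clock: 30.2
tool_pos: [0.5455, 0.3191, 0.1719]
ee_rot: [-0.007, 0.709, 0.705, -0.016]
force: [-0.1, -0.4, -2.8]
gripper_width: 0.0462
gripper_force: 3.0
```

{"api": "apply_moves", "payload": {
  "rows": [
    [[4, 0, 0, 5, 0], [4, 0, 0, 0, 0], [4, 0, 0, 5, 0], [4, 0, 0, 0, 0], [4, 0, 0, 0, 0]]
  ]
}}

```text
clock: 30.7
tool_pos: [0.5549, 0.3227, 0.1923]
ee_rot: [0.001, 0.709, 0.705, 0.003]
force: [1.0, -0.3, 1.7]
gripper_width: 0.0461
gripper_force: 3.0
```

```bash
python3 tilt.py
```

```text
[0.55486    0.32271069 0.19231356] [ 1.02012508 -0.25727459  1.69552599] 0.046096881943158106
edges [(195, 23), (196, 14), (229, -23), (230, -20), (236, 16)]
-10 [269.  176.4]
-5 [261.5 186.3]
0 [254.4 196.2]
5 [247.8 206.3]
10 [241.8 216.4]
15 [236.3 226.7]
20 [231.5 237. ]
25 [227.3 247.5]
```

{"api": "apply_moves", "payload": {
  "rows": [
    [[4, 0, 0, 0, 0], [4, -5.7, -0.2, 0, 8.5], [4, -11.4, -0.5, 0, 17], [4, -17.1, -0.7, 0, 25.5], [4, -22.8, -0.9, 0, 34]]
  ],
  "newtons": 12
}}

```text
clock: 31.25
tool_pos: [0.5442, 0.1207, 0.1879]
ee_rot: [0.0, 0.886, 0.464, 0.0]
force: [1.9, -1.2, -0.8]
gripper_width: 0.0458
gripper_force: 12.0
```

```bash
cat > go.py <<'E'
import sys
from h import *
s=read_state();p=s['tool_pos'];a=np.arctan2(s['ee_rot'][2],s['ee_rot'][1])*2
d=np.array([float(v) for v in sys.argv[1:3]])-p[:2]
print(p,'yaw',np.degrees(a),'sx %.2f sy %.2f cm, turn %.1f'%(100*(d@[np.cos(a),np.sin(a)]),100*(d@[np.sin(a),-np.cos(a)]),np.degrees(a)-float(sys.argv[3])))
E
python3 go.py .5321 -.1787 -2.4
```

```text
[0.54420364 0.12069432 0.18788719] yaw 55.31617190020808 sx -25.31 sy 16.04 cm, turn 57.7
```

{"api": "apply_moves", "payload": {
  "rows": [
    [[4, -4.1, 2.6, 0, 8.3], [4, -8.2, 5.2, 0, 16.5], [4, -12.3, 7.8, 0, 24.8], [4, -16.4, 10.4, 0, 33], [4, -20.5, 13, 0, 41.2]]
  ]
}}

```text
clock: 31.75
tool_pos: [0.5359, -0.1222, 0.188]
ee_rot: [0.0, 0.992, 0.123, 0.0]
force: [0.1, -0.8, -1.5]
gripper_width: 0.0458
gripper_force: 12.0
```

```bash
python3 go.py .5321 -.1787 -2.4
```

```text
[ 0.53587713 -0.12222479  0.18799367] yaw 14.10069090837673 sx -1.74 sy 5.39 cm, turn 16.5
```

{"api": "apply_moves", "payload": {
  "rows": [
    [[4, -0.8, 2.7, 0, 8.3], [4, -1.6, 5.4, 0, 16.5], [4, -1.6, 5.4, 0, 16.5], [4, -1.6, 5.4, 0, 16.5]]
  ]
}}

```text
clock: 32.15
tool_pos: [0.534, -0.1766, 0.1876]
ee_rot: [-0.0, 1.0, -0.018, 0.0]
force: [-0.5, 1.6, -1.1]
gripper_width: 0.0459
gripper_force: 12.0
```

{"api": "apply_moves", "payload": {
  "rows": [
    [[4, 0, 0, -4, 0], [4, 0, 0, 0, 0], [4, 0, 0, -4, 0], [4, 0, 0, 0, 0], [4, 0, 0, -4, 0]]
  ],
  "newtons": 3
}}

```text
clock: 32.65
tool_pos: [0.5287, -0.1719, 0.2176]
ee_rot: [-0.006, 1.0, -0.016, -0.01]
force: [-0.3, 0.8, -1.4]
gripper_width: 0.0463
gripper_force: 3.0
```

{"api": "apply_moves", "payload": {
  "rows": [
    [[4, 0, 0, 4, 0], [4, 0, 0, 0, 0], [4, 0, 0, 4, 0], [4, 0, 0, 4, 0], [4, 0, 0, 4, 0]]
  ]
}}

```text
clock: 33.15
tool_pos: [0.534, -0.1755, 0.1877]
ee_rot: [-0.0, 1.0, -0.017, -0.001]
force: [-0.4, 0.3, -0.4]
gripper_width: 0.0459
gripper_force: 3.0
```

```bash
python3 tilt.py; python3 go.py .5321 -.1787 -2.4
```

```text
[ 0.53400189 -0.17547672  0.1877336 ] [-0.38837397  0.28573407 -0.37643021] 0.04592796958711564
edges [(228, -17), (229, -29), (236, 20), (237, 13), (256, -13)]
-10 [269.9 176.4]
-5 [262.4 186.2]
0 [255.3 196.1]
5 [248.6 206.2]
10 [242.6 216.3]
15 [237.1 226.6]
20 [232.2 236.9]
25 [228.  247.4]
[ 0.53439396 -0.17591049  0.18844914] yaw -1.9685487142129996 sx -0.22 sy 0.29 cm, turn 0.4
```

Run:
```python
from h import *
p=read_state()['tool_pos']
for n in('scene','top'):
    f=eyes.grab_frame(n)
    for a in(0,10,20):
        t=np.radians(a);m=p+[-.08*np.sin(t),0,.019-.08*np.cos(t)];print(n,a,proj(f,[m,m+[0,0,.0]])[0].round(1))
    print([(np.round(d['xy']),round(d['score'],2)) for d in landmark_of(f,'mouth0')[:6]])
    print([(np.round(d['xy']),round(d['score'],2)) for d in look_for(f,'beaker0')[:6]])
f=eyes.grab_frame('wrist');g=cv2.cvtColor(f['pixels'],cv2.COLOR_RGB2GRAY)
print(np.median(g[160:290,262:298],1).astype(int).tolist())
```

```text
scene 0 [234.3 152.9]
scene 10 [238.5 150.2]
scene 20 [242.6 146.8]
[(array([374., 252.]), 0.98), (array([221., 170.]), 0.65), (array([239., 159.]), 0.59), (array([213., 191.]), 0.39)]
[(array([214., 159.]), 0.75), (array([233., 145.]), 0.75), (array([357., 239.]), 0.64)]
top 0 [375.  219.7]
top 10 [375.2 225.4]
top 20 [375.6 231. ]
[(array([217., 243.]), 0.68), (array([200., 152.]), 0.47)]
[(array([235., 246.]), 0.81)]
[171, 170, 170, 168, 166, 166, 165, 167, 169, 170, 170, 168, 167, 168, 168, 167, 169, 170, 168, 168, 168, 166, 166, 167, 166, 165, 157, 106, 76, 89, 118, 118, 118, 119, 118, 118, 118, 118, 118, 119, 118, 118, 118, 118, 117, 118, 117, 118, 117, 118, 118, 117, 118, 118, 118, 118, 117, 118, 118, 118, 118, 118, 118, 118, 117, 118, 117, 117, 112, 94, 65, 66, 66, 64, 67, 66, 71, 91, 104, 105, 104, 104, 104, 104, 104, 104, 105, 104, 104, 104, 104, 104, 104, 104, 104, 102, 100, 87, 86, 85, 86, 86, 86, 86, 86, 86, 86, 86, 86, 86, 86, 85, 86, 86, 86, 87, 86, 87, 86, 85, 86, 86, 85, 86, 86, 85, 86, 86, 85, 85]
```

Reading the profile, the wall spans rows 190–228, the grey base band 229–236 and the rim row 189. That means about 1° of tilt, with the beaker axis 5 mm ahead of the TCP. Correct and lower.

{"api": "apply_moves", "payload": {
  "rows": [
    [[4, -0.8, 0.3, 1, 0.4], [4, -0.8, 0.3, 2.5, 0.4], [4, -0.8, 0.3, 5, 0.4], [4, -0.8, 0.3, 7.5, 0.4], [4, -0.8, 0.3, 9.5, 0.4]]
  ]
}}

```text
clock: 34.05
tool_pos: [0.5259, -0.1792, 0.0917]
ee_rot: [-0.0, 1.0, -0.022, -0.0]
force: [1.9, 1.2, 5.2]
gripper_width: 0.0458
gripper_force: 3.0
```

{"api": "apply_moves", "payload": {
  "rows": [
    [[4, 0, 0, 0.8, 0], [4, 0, 0, 1.4, 0], [4, 0, 0, 1.8, 0], [4, 0, 0, 2, 0], [4, 0, 0, 2, 0]]
  ]
}}

```text
clock: 34.55
tool_pos: [0.5262, -0.1792, 0.073]
ee_rot: [0.0, 1.0, -0.021, 0.0]
force: [1.7, 2.0, 1.7]
gripper_width: 0.0458
gripper_force: 3.0
```

```bash
python3 tilt.py|head -2
```

```text
[ 0.52622328 -0.17921659  0.07299226] [1.73854009 1.99368425 1.70003789] 0.045753647780297606
edges [(195, -10), (196, -41), (243, -14), (244, -27), (253, 21), (254, 13), (267, -12)]
```

{"api": "apply_moves", "payload": {
  "rows": [
    [[6.2, 0, 0, 0, 0], [6.2, 0, 0, 0, 0], [6.2, 0, 0, 0, 0], [6.2, 0, 0, 0, 0], [6.2, 0, 0, 0, 0]]
  ]
}}

```text
clock: 35.1
tool_pos: [0.5259, -0.1792, 0.0726]
ee_rot: [0.0, 1.0, -0.021, -0.0]
force: [-0.7, -0.2, -0.2]
gripper_width: 0.0626
gripper_force: 0.0
```

```bash
python3 tilt.py|head -2
```

```text
[ 0.525908   -0.17923149  0.07262784] [-0.67341025 -0.20105056 -0.19427767] 0.06262589201293318
edges [(195, -18), (196, -31), (243, -28), (244, -11), (252, 15), (253, 26), (267, -14)]
```

{"api": "apply_moves", "payload": {
  "rows": [
    [[6.2, 0, 0, -3, 0], [6.2, 0, 0, -7, 0], [6.2, 0, 0, -12, 0], [6.2, 0, 0, -17, 0], [8.8, 0, 0, -21.5, 0]]
  ]
}}

```text
clock: 35.65
tool_pos: [0.5257, -0.179, 0.2904]
ee_rot: [0.0, 1.0, -0.021, 0.001]
force: [0.6, -0.7, -0.2]
gripper_width: 0.0679
gripper_force: 0.0
```

```bash
python3 go.py .50 .10 89
```

```text
[ 0.52568417 -0.17900398  0.29035514] yaw -2.4563890368896355 sx -3.76 sy -27.76 cm, turn -91.5
```

{"api": "apply_moves", "payload": {
  "rows": [
    [[8.8, -0.6, -4.6, 0, -8.5], [8.8, -1.2, -9.2, 0, -17], [8.8, -1.9, -13.9, 0, -25.5], [8.8, -2.5, -18.5, 0, -34], [8.8, -3.1, -23.1, 0, -42.5]]
  ]
}}

```text
clock: 36.15
tool_pos: [0.5043, 0.0547, 0.2878]
ee_rot: [0.0, 0.939, 0.345, 0.0]
force: [1.3, -0.0, 0.0]
gripper_width: 0.088
gripper_force: 0.0
```

```bash
python3 go.py .50 .11 88
```

```text
[0.50428421 0.05468458 0.2877753 ] yaw 40.376475928603675 sx 3.26 sy -4.49 cm, turn -47.6
```

{"api": "apply_moves", "payload": {
  "rows": [
    [[8.8, 0.6, -0.9, 0, -8.5], [8.8, 1.3, -1.8, 0, -17], [8.8, 2, -2.7, 0, -25.5], [8.8, 2.6, -3.6, 0, -34], [8.8, 3.3, -4.5, 0, -42.5]]
  ]
}}

```text
clock: 36.65
tool_pos: [0.501, 0.1091, 0.2877]
ee_rot: [-0.0, 0.75, 0.662, -0.0]
force: [-1.1, 0.6, 0.5]
gripper_width: 0.0881
gripper_force: 0.0
```

{"api": "apply_moves", "payload": {
  "rows": [
    [[8.8, 0, 0, 0, -5], [8.8, 0, 0, 0, -5], [8.8, 0, 0, 0, -5]]
  ]
}}

```text
clock: 36.95
tool_pos: [0.5012, 0.1085, 0.2876]
ee_rot: [-0.0, 0.723, 0.691, -0.0]
force: [-0.3, -0.3, 0.6]
gripper_width: 0.0879
gripper_force: 0.0
```

```bash
python3 bk.py; python3 go.py .4697 .195 88
```

```text
[0.5012 0.1085 0.2876] yaw 87.39323571302106 [-0.0179  0.2829  1.3026 -0.0001  1.5562  0.0276]
wrist beaker0 [(0.64, [0.4697, 0.172])]
wrist mouth0 [(0.84, [0.4692, 0.2227]), (0.71, [0.5267, -0.1674]), (0.43, [0.5714, -0.2041])]
wrist beaker0 [(0.96, [0.4677, 0.1744]), (0.6, [0.4687, 0.2279])]
wrist mouth0 [(0.95, [0.4681, 0.2238]), (0.68, [0.5256, -0.1728]), (0.65, [0.5747, -0.2034])]
top beaker0 [(0.84, [0.5404, -0.2889]), (0.69, [0.6444, -0.2464]), (0.66, [0.5519, -0.1861])]
top mouth0 [(0.66, [0.5295, -0.1851])]
scene beaker0 [(0.83, [0.4964, -0.2453]), (0.63, [0.508, -0.3251]), (0.62, [0.4592, 0.1707])]
scene mouth0 [(0.96, [0.4672, 0.2195]), (0.9, [0.531, -0.164]), (0.58, [0.521, -0.2632])]
[0.5011964  0.10862176 0.28764902] yaw 87.53452820013518 sx 8.49 sy -3.52 cm, turn -0.5
```

C is unmoved at (0.469, 0.173). A look-alike rod stands too close beside its base, so I'll grip C near the mouth first and drag it 7 cm clear.

{"api": "apply_moves", "payload": {
  "rows": [
    [[6.6, 4.7, -1.5, 0, 0], [6.6, 9.5, -3, 0, 0], [6.6, 9.5, -3, 4.5, 0], [6.6, 9.5, -3, 9, 0], [6.6, 9.5, -3, 13.5, 0]]
  ]
}}

```text
clock: 38.05
tool_pos: [0.475, 0.2053, 0.1515]
ee_rot: [0.0, 0.722, 0.692, 0.001]
force: [1.6, 0.8, 0.2]
gripper_width: 0.0663
gripper_force: 0.0
```

{"api": "apply_moves", "payload": {
  "rows": [
    [[6.6, 0, 0, 4, 0], [6.6, 0, 0, 8, 0], [6.6, 0, 0, 12, 0], [6.6, 0, 0, 14, 0], [6.6, 0, 0, 14, 0]]
  ]
}}

```text
clock: 38.55
tool_pos: [0.4741, 0.2045, 0.0104]
ee_rot: [-0.001, 0.722, 0.692, -0.002]
force: [0.4, -0.0, 1.5]
gripper_width: 0.0664
gripper_force: 0.0
```

{"api": "apply_moves", "payload": {
  "rows": [
    [[4, 0, 0, 0, 0], [4, 0, 0, 0, 0], [4, 0, 0, 0, 0], [4, 0, 0, 0, 0], [4, 0, 0, 0, 0]]
  ],
  "newtons": 8
}}

```text
clock: 39.05
tool_pos: [0.476, 0.205, 0.014]
ee_rot: [0.001, 0.722, 0.692, 0.001]
force: [-0.3, -0.6, 7.3]
gripper_width: 0.0464
gripper_force: 7.9
```

{"api": "apply_moves", "payload": {
  "rows": [
    [[4, 0.4, 1.5, 0, 0], [4, 0.8, 3, 0, 0], [4, 1.2, 4.5, 0, 0], [4, 1.6, 6, 0, 0], [4, 2, 7, 0, 0]]
  ]
}}

```text
clock: 39.55
tool_pos: [0.5468, 0.2218, 0.0138]
ee_rot: [0.0, 0.722, 0.692, 0.0]
force: [-3.5, -1.6, 6.9]
gripper_width: 0.0466
gripper_force: 8.0
```

{"api": "apply_moves", "payload": {
  "rows": [
    [[6.6, 0, 0, 0, 0], [6.6, 0, 0, 0, 0], [6.6, 0, 0, 0, 0], [6.6, 0, 0, 0, 0], [6.6, 0, 0, -2, 0]]
  ]
}}

```text
clock: 40.05
tool_pos: [0.5446, 0.2214, 0.0309]
ee_rot: [-0.001, 0.722, 0.692, -0.002]
force: [0.4, -1.3, -0.5]
gripper_width: 0.0661
gripper_force: 0.0
```

{"api": "apply_moves", "payload": {
  "rows": [
    [[6.6, 0, 0, -4.5, 0], [6.6, 0, 0, -9, 0], [6.6, -2, 0, -13.5, 0], [6.6, -5, 0, -17.5, 0], [6.6, -9, 0, -20, 0]]
  ]
}}

```text
clock: 40.55
tool_pos: [0.5422, 0.1318, 0.2359]
ee_rot: [0.001, 0.721, 0.693, 0.002]
force: [0.8, -0.4, -0.2]
gripper_width: 0.0661
gripper_force: 0.0
```

{"api": "apply_moves", "payload": {
  "rows": [
    [[6.6, 0, 0, -2, 0], [6.6, 0, 0, -2, 0], [6.6, 0, 0, -2, 0]]
  ]
}}

```text
clock: 40.85
tool_pos: [0.5419, 0.1321, 0.2519]
ee_rot: [-0.0, 0.722, 0.692, -0.0]
force: [0.1, -0.6, -0.3]
gripper_width: 0.0659
gripper_force: 0.0
```

```bash
python3 bk.py; python3 go.py .545 .157 88
```

```text
[0.5419 0.1321 0.2519] yaw 87.55411555250792 [0.0269 0.3858 1.2506 0.0001 1.506  0.0696]
wrist beaker0 [(0.7, [0.5483, 0.189])]
wrist mouth0 [(0.66, [0.6413, 0.0679]), (0.56, [0.5516, 0.2375])]
wrist beaker0 [(0.68, [0.549, 0.189])]
wrist mouth0 [(0.59, [0.547, 0.2391])]
top beaker0 [(0.71, [0.5412, -0.2892]), (0.71, [0.5508, -0.1861])]
top mouth0 [(0.93, [0.5212, -0.1815]), (0.73, [0.5215, -0.2675])]
scene beaker0 [(0.94, [0.498, -0.2395]), (0.69, [0.5337, 0.1841]), (0.57, [0.4963, -0.3453])]
scene mouth0 [(0.96, [0.5298, -0.1634]), (0.67, [0.5513, 0.2437]), (0.62, [0.5279, -0.2601])]
[0.54224664 0.13191753 0.25259325] yaw 87.5422721156504 sx 2.52 sy 0.17 cm, turn -0.5
```

{"api": "apply_moves", "payload": {
  "rows": [
    [[6.6, 2.5, 0.5, 4, 0], [6.6, 2.5, 0.5, 8.5, 0], [6.6, 2.5, 0.5, 13, 0], [6.6, 2.5, 0.5, 17.5, 0], [6.6, 2.5, 0.5, 21, 0]]
  ]
}}

```text
clock: 41.95
tool_pos: [0.5475, 0.1566, 0.0403]
ee_rot: [-0.001, 0.722, 0.692, -0.001]
force: [0.4, -0.1, 0.2]
gripper_width: 0.0662
gripper_force: 0.0
```

{"api": "apply_moves", "payload": {
  "rows": [
    [[6.6, 0, 0, 2.5, 0], [6.6, 0, 0, 3.7, 0], [6.6, 0, 0, 3.7, 0]]
  ]
}}

```text
clock: 42.25
tool_pos: [0.5479, 0.1566, 0.0047]
ee_rot: [-0.001, 0.722, 0.692, -0.001]
force: [-0.1, 0.3, 1.1]
gripper_width: 0.0661
gripper_force: 0.0
```

{"api": "apply_moves", "payload": {
  "rows": [
    [[4, 0, 0, 0, 0], [4, 0, 0, 0, 0], [4, 0, 0, 0, 0], [4, 0, 0, 0, 0], [4, 0, 0, 0, 0]]
  ],
  "newtons": 4
}}

```text
clock: 42.75
tool_pos: [0.5488, 0.1567, 0.0069]
ee_rot: [0.001, 0.722, 0.692, 0.001]
force: [-2.2, -0.8, 6.8]
gripper_width: 0.0463
gripper_force: 4.0
```

{"api": "apply_moves", "payload": {
  "rows": [
    [[4, 0.5, 0, -2, 0], [4, 2, 0, -5, 0], [4, 4, 0, -8, 0], [4, 6, 0, -11, 0], [4, 6, 0, -15, 0]]
  ],
  "newtons": 3
}}

```text
clock: 43.25
tool_pos: [0.55, 0.2184, 0.1563]
ee_rot: [-0.001, 0.721, 0.693, -0.001]
force: [0.3, -0.4, -1.0]
gripper_width: 0.0458
gripper_force: 3.0
```

{"api": "apply_moves", "payload": {
  "rows": [
    [[4, 0, 0, -5, 0], [4, 0, 0, 0, 0], [4, 0, 0, -5, 0], [4, 0, 0, 0, 0], [4, 0, 0, -5, 0]]
  ]
}}

```text
clock: 43.75
tool_pos: [0.5413, 0.2148, 0.1893]
ee_rot: [-0.01, 0.722, 0.692, -0.015]
force: [-1.4, -0.7, -1.5]
gripper_width: 0.0457
gripper_force: 3.0
```

{"api": "apply_moves", "payload": {
  "rows": [
    [[4, 0, 0, 5, 0], [4, 0, 0, 0, 0], [4, 0, 0, 5, 0], [4, 0, 0, 0, 0], [4, 0, 0, 0, 0]]
  ]
}}

```text
clock: 44.25
tool_pos: [0.5517, 0.2168, 0.209]
ee_rot: [0.001, 0.722, 0.692, 0.002]
force: [0.8, -0.1, 1.0]
gripper_width: 0.0462
gripper_force: 3.0
```

```bash
python3 tilt.py
python3 - <<'E'
from h import *
f=eyes.grab_frame('wrist');g=cv2.cvtColor(f['pixels'],cv2.COLOR_RGB2GRAY)
print(np.median(g[120:290,262:298],1).astype(int).tolist())
E
```

```text
[0.55165118 0.21681753 0.20902035] [ 0.82112713 -0.1096185   1.04904277] 0.04617757623640895
edges [(218, -8), (219, -39), (224, 11), (225, 16)]
-10 [269.1 176.3]
-5 [261.6 186.1]
0 [254.5 196.1]
5 [247.9 206.1]
10 [241.8 216.3]
15 [236.4 226.5]
20 [231.5 236.9]
25 [227.3 247.4]
[75, 73, 75, 74, 73, 74, 74, 72, 61, 61, 61, 60, 61, 60, 59, 61, 60, 60, 60, 60, 61, 59, 60, 60, 60, 60, 61, 59, 61, 60, 60, 60, 60, 59, 60, 59, 60, 59, 60, 60, 59, 59, 59, 59, 59, 60, 59, 59, 60, 59, 59, 59, 59, 59, 59, 59, 59, 59, 59, 58, 60, 58, 59, 60, 59, 59, 59, 58, 58, 62, 83, 107, 106, 107, 107, 107, 107, 107, 107, 106, 106, 107, 107, 107, 107, 107, 107, 107, 107, 107, 107, 107, 107, 107, 107, 107, 107, 108, 107, 98, 61, 59, 60, 59, 61, 73, 88, 89, 88, 88, 88, 89, 89, 89, 88, 87, 88, 88, 88, 88, 88, 88, 88, 88, 88, 88, 87, 88, 88, 89, 89, 88, 88, 88, 88, 88, 88, 87, 88, 88, 88, 88, 88, 87, 87, 88, 87, 88, 87, 88, 87, 87, 88, 88, 88, 88, 87, 87, 87, 88, 88, 88, 88, 87, 87, 88, 88, 88, 87, 88]
```

Run:
```python
from h import *
f=eyes.grab_frame('wrist');g=cv2.cvtColor(f['pixels'],cv2.COLOR_RGB2GRAY).astype(int);print(f['fx'],f['fy'],f['cx'],f['cy'])
for r_ in (186,189,191,193,197,203,210,217,222,228,235):
    row=np.median(g[r_-1:r_+2],0);d=np.diff(row)
    print(r_,[(i,int(d[i])) for i in range(200,360) if abs(d[i])>12])
```

```text
326.1752180719336 326.1752180719336 279.63001285274015 214.25284671960654
186 []
189 [(343, 23), (351, -26)]
191 [(245, 27), (312, -13), (313, -17), (341, 22), (349, -25)]
193 [(244, 33), (314, -21), (338, 24), (339, -21)]
197 [(241, 28), (317, -22)]
203 [(217, 13), (237, 16), (321, -17)]
210 [(232, 18), (233, 14), (326, -22), (350, 23)]
217 [(227, 14)]
222 [(335, 26), (336, 22)]
228 [(205, 19), (221, -14), (337, 13)]
235 [(221, -19), (337, 18)]
```

Width analysis says C hangs about 2° off vertical but has slid down in the grip, so its base is level with the grasp point. I'll tighten the grip and go to the last peg without more shaking.

{"api": "apply_moves", "payload": {
  "rows": [
    [[4, 0, 0, 0, 0], [4, 0, 0, 0, 0], [4, -3.5, -0.2, 0, 8.5], [4, -7, -0.5, 0, 17], [4, -10.5, -0.8, 0, 25.5]]
  ],
  "newtons": 12
}}

```text
clock: 44.9
tool_pos: [0.5381, 0.111, 0.2054]
ee_rot: [-0.0, 0.858, 0.513, -0.0]
force: [0.8, 0.4, -0.7]
gripper_width: 0.0461
gripper_force: 12.0
```

```bash
python3 go.py .532 -.0848 -2.4
```

```text
[0.53811009 0.11102198 0.20541039] yaw 61.73429821522717 sx -17.54 sy 8.74 cm, turn 64.1
```

{"api": "apply_moves", "payload": {
  "rows": [
    [[4, -3.2, 1.6, 0, 8.3], [4, -6.4, 3.2, 0, 16.5], [4, -9.6, 4.8, 0, 24.8], [4, -12.8, 6.4, 0, 33], [4, -16, 8, 0, 41]]
  ]
}}

```text
clock: 45.4
tool_pos: [0.5338, -0.0683, 0.2056]
ee_rot: [-0.0, 0.984, 0.18, -0.0]
force: [0.6, 0.8, -0.4]
gripper_width: 0.0459
gripper_force: 12.0
```

{"api": "apply_moves", "payload": {
  "rows": [
    [[4, 0, 0, 0, 8.3], [4, 0, 0, 0, 16.5], [4, 0, 0, 0, 23], [4, 0, 0, 0, 23], [4, 0, 0, 0, 23]]
  ]
}}

```text
clock: 45.9
tool_pos: [0.534, -0.0668, 0.2056]
ee_rot: [-0.0, 1.0, -0.016, -0.0]
force: [-0.9, -0.3, -1.7]
gripper_width: 0.0459
gripper_force: 12.0
```

```bash
python3 go.py .532 -.0848 -2.4
python3 - <<'E'
from h import *
f=eyes.grab_frame('wrist');g=cv2.cvtColor(f['pixels'],cv2.COLOR_RGB2GRAY)
print(np.median(g[170:270,262:298],1).astype(int).tolist())
E
```

```text
[ 0.53404613 -0.06678265  0.20555774] yaw -1.7780717867815832 sx -0.15 sy 1.81 cm, turn 0.6
[171, 172, 172, 171, 172, 172, 169, 167, 171, 170, 170, 171, 173, 174, 174, 172, 173, 174, 172, 167, 148, 112, 112, 113, 112, 113, 112, 112, 112, 112, 112, 112, 112, 112, 112, 112, 112, 112, 112, 112, 112, 112, 112, 112, 112, 112, 112, 113, 113, 103, 63, 62, 61, 62, 65, 84, 108, 108, 108, 109, 108, 107, 108, 107, 108, 107, 108, 108, 107, 107, 107, 108, 107, 107, 107, 107, 107, 107, 107, 106, 107, 106, 106, 106, 106, 107, 107, 106, 106, 106, 103, 89, 87, 87, 87, 87, 86, 86, 87, 87]
```

{"api": "apply_moves", "payload": {
  "rows": [
    [[4, -0.15, 0.9, 0, 0.6], [4, -0.15, 1.8, 0, 0.6], [4, -0.15, 1.8, 1.5, 0.6], [4, -0.15, 1.8, 3.5, 0.6], [4, -0.15, 1.8, 5, 0.6]]
  ],
  "newtons": 5
}}

```text
clock: 46.45
tool_pos: [0.5317, -0.0856, 0.1547]
ee_rot: [-0.0, 1.0, -0.022, -0.0]
force: [0.1, 0.1, -0.6]
gripper_width: 0.046
gripper_force: 5.0
```

{"api": "apply_moves", "payload": {
  "rows": [
    [[4, 0, 0, 1.5, 0], [4, 0, 0, 3, 0], [4, 0, 0, 4.5, 0], [4, 0, 0, 5.5, 0], [4, 0, 0, 5.5, 0]]
  ]
}}

```text
clock: 46.95
tool_pos: [0.5314, -0.0851, 0.0996]
ee_rot: [-0.0, 1.0, -0.022, -0.001]
force: [0.6, -0.3, -1.2]
gripper_width: 0.046
gripper_force: 5.0
```

{"api": "apply_moves", "payload": {
  "rows": [
    [[4, 0, 0, 0.5, 0], [4, 0, 0, 1, 0], [4, 0, 0, 1.5, 0], [4, 0, 0, 2, 0], [4, 0, 0, 2, 0]]
  ],
  "newtons": 3
}}

```text
clock: 47.45
tool_pos: [0.5319, -0.0847, 0.0803]
ee_rot: [-0.0, 1.0, -0.022, -0.0]
force: [-0.2, -0.2, -0.3]
gripper_width: 0.0461
gripper_force: 3.0
```

```bash
python3 tilt.py|head -2
```

```text
[ 0.53194814 -0.08474956  0.08030349] [-0.22658574 -0.23712039 -0.30518947] 0.046067459416848436
edges [(234, -9), (235, -43), (243, 20), (244, 14), (264, -22)]
```

{"api": "apply_moves", "payload": {
  "rows": [
    [[4, 0, 0, 0.3, 0], [4, 0, 0, 0.5, 0], [6.2, 0, 0, 0.5, 0], [6.2, 0, 0, 0.5, 0], [6.2, 0, 0, 0.5, 0]]
  ]
}}

```text
clock: 48.0
tool_pos: [0.5318, -0.0847, 0.0755]
ee_rot: [-0.0, 1.0, -0.022, -0.0]
force: [-0.7, 0.1, 0.1]
gripper_width: 0.0618
gripper_force: 0.0
```

{"api": "apply_moves", "payload": {
  "rows": [
    [[6.2, 0, 0, 0, 0], [6.2, 0, 0, 0, 0], [6.2, 0, 0, 0, 0]]
  ]
}}

```text
clock: 48.3
tool_pos: [0.5319, -0.0847, 0.0756]
ee_rot: [-0.0, 1.0, -0.022, -0.0]
force: [-0.8, 0.2, 0.1]
gripper_width: 0.0616
gripper_force: 0.0
```

```bash
sed -i 's/range(195/range(175/' tilt.py; python3 tilt.py|head -2
```

```text
[ 0.53189293 -0.08472958  0.07564887] [-0.77215745  0.23953256  0.06733107] 0.06164660571167605
edges [(193, -16), (194, -32), (238, -18), (239, -31), (247, 12), (248, 26), (265, -24)]
```

{"api": "apply_moves", "payload": {
  "rows": [
    [[6.2, 0, 0, -3, 0], [6.2, 0, 0, -7, 0], [6.2, 0, 0, -12, 0], [6.2, 0, 0, -17, 0], [6.2, 0, 0, -22, 0]]
  ]
}}

```text
clock: 48.85
tool_pos: [0.5314, -0.0845, 0.2979]
ee_rot: [0.0, 1.0, -0.022, 0.0]
force: [1.3, -0.8, -0.7]
gripper_width: 0.0619
gripper_force: 0.0
```

{"api": "apply_moves", "payload": {
  "rows": [
    [[8, -1, -4, 0, 0], [8, -2, -8, 0, 0], [8, -3, -12.5, 0, 0], [8, -4, -17, 0, 0], [8, -4, -21, 0, 0]]
  ]
}}

```text
clock: 49.35
tool_pos: [0.5001, 0.1288, 0.2961]
ee_rot: [-0.0, 1.0, -0.022, 0.0]
force: [1.1, -0.8, 0.9]
gripper_width: 0.0799
gripper_force: 0.0
```

Run:
```python
from h import *
s=read_state();print(s['tool_pos'],s['clock'])
g=eyes.grab_frame('scene');t=eyes.grab_frame('top')
a=cv2.resize(g['pixels'][90:290,130:330,::-1],(600,600),interpolation=cv2.INTER_CUBIC)
b=cv2.resize(t['pixels'][150:290,300:450,::-1],(200,187));c=cv2.resize(t['pixels'][60:360,100:480,::-1],(200,158))
o=np.zeros((600,800,3),np.uint8);o[:,:600]=a;o[:187,600:]=b;o[200:358,600:]=c
cv2.imwrite('pics/fin.png',cv2.convertScaleAbs(o,alpha=1.3))
```

```text
[0.50013159 0.12881907 0.29611794] 49.35
```

View pics/fin.png

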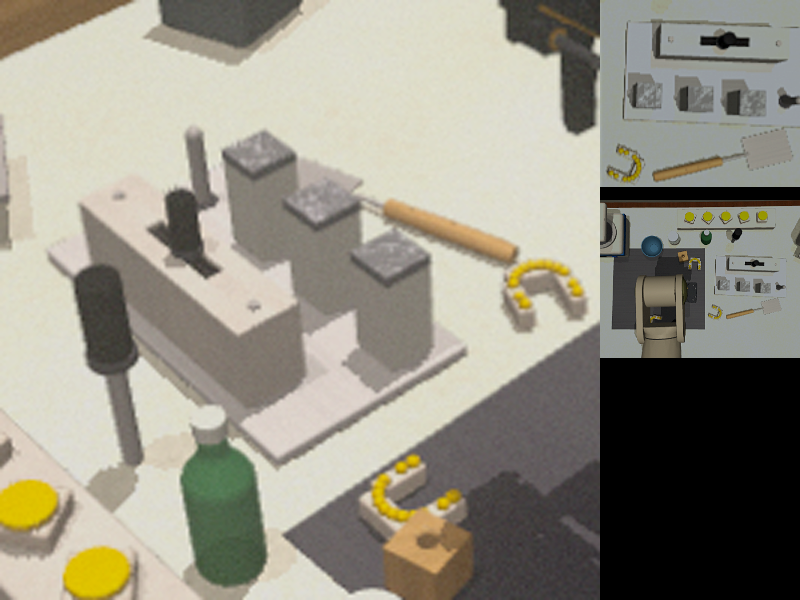

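The final view shows all three beakers upright and flat over separate pegs, and the rod home in the slot. The other things haven't moved.

```bash
python3 -c "
from cell import r
print(r.hand_in())"
```

```text
the job is handed in; nothing more can be done
None
```

The job is handed in: the rod is fully home in the lock housing, and the three beakers present stand mouth down on their own pegs; the hand-in call returned no verdict.

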